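Snap the gas-cabinet key onto the safety hook

TASK

Take the key with the wide steel bow (the spare key beside it has only a small eye; leave it and the other things on the bench alone) and hang it on the snap hook of the stand: press the hook's sprung gate inward with the far bar of the bow, let the bar drop into the hook so that the gate snaps shut behind it, and let go so that the key hangs down freely, no longer swinging much. Be gentle with the stand: feel for the gate, and do not ram the hook or force the gate against its stop.

Things in the scene. Friction and masses are not known exactly. Their poses are not given: they have to be found in the camera images.
- key: the key to hang, about 80 g: grey plastic block 72 (x) x 24 (y) x 20 (z) mm with black inlay on top, a steel key bit sticking 18 mm out of its -x end, and at its +x end a rigid wide bow of 5 mm steel wire at half the block's height, 42 mm wide over all. Origin: centre of the block's underside; x points along the key to the bow, z up as it lies flat on the bench.
- key_bar (a point): middle of the straight far bar of the key's bow: 92 mm along x and 10 mm up from the key's origin. The bar runs along the key's y, straight for 24 mm, 5 mm thick; the open space between it and the block's face is 53 mm long and 32 mm wide.
- spare_key: the spare key, to be left alone: same grip block, but only a small eye that ends 17 mm beyond the block's +x end. Origin: centre of the underside of its block.
- stand: fixed bench stand: base plate x = -30 to +110, y = -120 to +30 mm, 12 mm thick; an 18 mm post at x = 70, y = -78 mm; from its top a cross arm along +y to a grey clamp boss (26 mm) at x = 70, y = 0, up to z = 298 mm, that holds a rod with the steel snap hook. Origin on the bench, z up; the gate faces -x: push the bow in along +x. Contact forces on stand and hook must stay under 15 N.
- stand_rod (a point): on the stand, 285 mm straight above its origin: on the axis of the 10 mm rod that runs along the stand's x. The hook of 8 mm wire hangs under the rod's front end; the rod is firmly clamped more or less far out, so the hook's axis is at x = c in the stand's frame, c anywhere from -40 to +40 mm and not measured (find it by touch or sight), y = 0. The hook lies in the stand's x-z plane.
- stand_bowl (a point): on the stand, 194 mm straight above its origin: height of the inner bottom of the hook's bowl, a half circle (wire centre radius 18 mm about x = c, z = 208 mm). Back wire at x = c + 18 mm; the blunt nose in front at x = c - 18 mm (4 mm to each side), its top at z = 220 mm. A bar hanging in the bowl has its middle at z = 196 mm.
- stand_gate (a point): on the stand, 230 mm straight above its origin: a good height to press the gate. Pushed along +x there, the bow bar's middle meets the gate at x = c - 18 mm, is clear behind the nose from c - 11 mm, and the gate reaches its stop at about c - 7 mm. So 7 to 11 mm past first touch the bar can be lowered behind the nose; below about z = 212 mm the gate springs shut over it.
- gate (a joint): angle of the gate, a 6 mm bar from a hinge at x = c - 16 mm, z = 262 mm (stand frame) down to its round end at x = c - 11 mm, z = 214 mm behind the nose. 0 shut, positive pressed inward, stop at 0.34 rad. Its spring pushes it shut: a bar at z = 230 mm feels 2 to 3 N at first touch and 4 to 5 N near the stop.
- petri_dish: clear round dish, 61 mm across, 14 mm high, a bystander. Origin: centre of its underside.
- beaker_pp: small clear plastic beaker, about 50 mm across, 58 mm high, a bystander. Origin: centre of its underside.
- jar_red: white jar with red lid, 50 mm across, 72 mm high, a bystander. Origin: centre of its underside.
Things that resemble listed ones, but are neither listed nor needed, are in the scene too. Leave any red look-alike of the key alone.

How it is judged:
By the outcome, as a careful person would: the job done as asked, in the order asked, and still so for the second after the job is handed in, with the robot touching nothing.
It also fails if it takes over 67 s, if anything falls off the work surface, if the arm or the gripper's body presses on something with over 40 N, if the wrist force passes 120 N, or if a joint passes its speed limit or range.

ROBOT

A 7-joint arm with a two-finger parallel gripper is mounted at the origin on a cart in front of the work surface, level with it; the furniture and walls round the work are solid. World frame = base frame: x ahead of the robot, y to its left, z up, the work surface at z = 0. Lengths are in m, angles in degrees, forces in N, time in s.
With the tool pointing down it reaches from about 0.425 to 0.875 m from the base axis. Payload 4.7 kg.
Tool frame: the origin (TCP) lies at the very end of the fingers, on their centre line; the grasp point (between the pads) lies 19 mm behind it; z points along the fingers, y is the line along which they close (so a half turn about z gives the same grasp; the last joint's range is limited). The gripper opens to 87 mm and grips with 3 to 60 N. Pads are 19 mm wide; open, the fingers measure 117 mm over their backs; the gripper's body (75 mm by 190 mm) begins 51 mm behind the grasp point.
Start: joints at [-67.661, 18.392, -4.016, 83.108, 1.295, 78.541, -3.26], TCP at [0.239, 0.605, 0.223] pointing down, gripper open.
Joint ranges: [-163.93, 163.93], [-17.29, 119.83], [-79.2, 71.16], [3.27, 140.29], [-89.18, 269.18], [5.43, 117.66], [-154.24, 154.24]. Speed limits (degrees/s): [147.25, 147.25, 180, 180, 180, 180, 180].

INTERFACE

Orientations are given as [roll, pitch, yaw] about the fixed x, y, z axes, in that order (R = Rz(yaw) Ry(pitch) Rx(roll)).
In Python, from cell import get_obs, eyes, env gives the robot as it stands.
- The arm moves only by the tool servo_tool, never from a script. Its argument "series" is a list that holds one entry, the list of rows, each a list of 7 numbers: the shift along the tool's x, y, z in units of 300 mm (1.0 is 300 mm), then the turn, a rotation vector about the tool's x, y, z in units of pi rad (1.0 is pi rad), then the opening, from 0 (shut) to 1 (fully open). In form: [[[tx, ty, tz, wx, wy, wz, gripper], ...]]. A call has 1 to 12 rows; each row is the pose to reach, as a shift and turn from the pose commanded when the call began, along the tool's axes at that moment, turning the shorter way round; what a row does not reach only later rows make up. A row lasts 1/12 s, in which the tool goes at most 41.7 mm and 7.16 degrees, less where a joint would pass 70% of its speed; a pose out of reach is approached as far as the arm can. A call with a number of a shift or a turn outside -1 to 1 is refused whole. A call with a gripper value outside its range is refused whole. The fingers move at their own pace and stop on an object; "grip_force" is the grip in N (left out, the last holds). Time passes only in rows, so rows that repeat a pose let the fingers close. It gives the time, the measured TCP pose, the force, the opening and the grip force at its end, in the units of the state.
- get_obs(): the state, without advancing time (a new reading comes with each control period).
- eyes.read_camera(name): name is "scene" or "side" or "wrist"; returns a dict with "frame" (400x640x3 uint8, red, green, blue), "depth" (400x640 float32, m along the optical axis (not along the pixel's ray), 0 where there is no reading), "fx", "fy", "cx", "cy" (pixels), "origin" and "rotation" of the camera in the world; the wrist camera has in their place "mount" (4x4, takes a point from camera to tool coordinates, whose origin is the TCP and whose axes are the flange's). Camera axes: x right, y down, z forward; pixel columns grow to the right and rows downward; lengths in m; the calibration is good to about 2 mm. A picture is of the moment at which its call begins: read the wrist's pose just before it.
- env.sign_off(): hands the job in; it is judged then, once.
The state is a dict: "time_s": time; "qpos": joint angles; "joint_velocities": joint speeds; "effort": joint torques, N m; "tool_pos": TCP position; "tool_rot": TCP orientation; "force": force on the tool from outside, world axes, zero at the start; "wrist_torque": the same for the moment, N m; "grip_width": finger opening in m; "grasp_force": force on a finger pad.
Only numpy, scipy, OpenCV 4.12 (cv2) and the standard library are available. Lean on these libraries where they do the work, as an engineer would, in place of code of your own. Each camera call takes 0.05 s, during which the arm holds its last target. There are 200 camera calls.

## Working session

There is one attempt and no reset: what is moved stays moved. The work goes in short steps, Python scripts to look and compute and a tool call to move; the robot and the scene stay as the last step left them, time stands still between calls to the robot, and variables do not carry over. Pictures are saved under pics/ and viewed, at most 10 in all, crops included, and the job is handed in when it is done.

Besides the shell and the picture viewer there is one more tool, called after "Call:" as name(argument=value, ...), one argument or row to a line, values as JSON. servo_tool: Moves the arm, as the interface text tells. Shifts and turns lie within -1 to 1; 1 stands for 300 mm of shift or pi rad of turn. Its arguments: {"type":"object","properties":{"series":{"type":"array"},"grip_force":{"type":"number"}},"required":["series"]}

```bash
mkdir -p pics; ls
python3 - <<'E'
from cell import get_obs, eyes, env
import cv2,numpy as np,pickle
o=get_obs();print(o)
ims=[]
for n in ["scene","side","wrist"]:
    d=eyes.read_camera(n);pickle.dump(d,open(n+'.pkl','wb'))
    print(n,d['fx'],d['cx'],d['cy'],d.get('origin'),d.get('rotation'),d.get('mount'))
    cv2.imwrite(f'pics/{n}0.png',d['frame'][:,:,::-1])
E
```

```text
pics
{'time_s': 0.0, 'qpos': array([-67.66212482,  18.43884889,  -4.01709463,  83.17592617,
         1.29491007,  78.54132821,  -3.26134714]), 'joint_velocities': array([ 0.04717985,  0.02443667, -0.05920086, -0.03525015, -0.00791686,
        0.03189585, -0.06817479]), 'effort': array([-3.28357073e-04, -4.91296971e+01, -4.04204344e-01, -3.12537789e+01,
       -6.39297324e-02,  4.38735075e-02,  1.73681069e-04]), 'tool_pos': array([0.23836606, 0.60410683, 0.22145515]), 'tool_rot': array([-1.79889145e+02,  5.27091334e-03,  1.58472021e+02]), 'force': array([-0.69695754,  0.54988633,  0.51015777]), 'wrist_torque': array([ 0.00822368,  0.04301385, -0.02650436]), 'grasp_force': 0.0, 'grip_width': 0.08710470872627066}
scene 501.91774420336554 322.9208841562133 193.77182350535304 [-0.14212028  1.04640278  1.01610665] [-127.3392867     1.29742823 -144.57399889] None
side 378.0827030384117 322.8736202781674 193.32836481845365 [ 0.19147992 -0.64903401  0.53334489] [-111.56771305   -0.21662884  -22.20655665] None
wrist 309.08207392453903 317.8126882841148 200.65349443421724 None None [[ 5.42585556e-04 -9.56162774e-01 -2.92835203e-01  8.01705674e-02]
 [ 9.99999795e-01  6.18577463e-04 -1.66903765e-04 -3.08267692e-05]
 [ 3.40728423e-04 -2.92835052e-01  9.56162913e-01 -1.61787652e-01]
 [ 0.00000000e+00  0.00000000e+00  0.00000000e+00  1.00000000e+00]]
```

View pics/scene0.png

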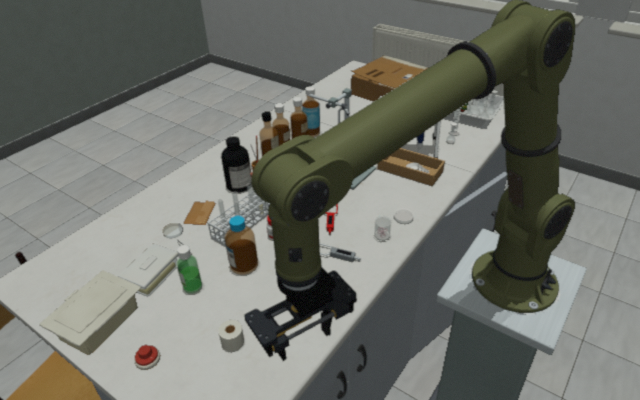

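View pics/side0.png

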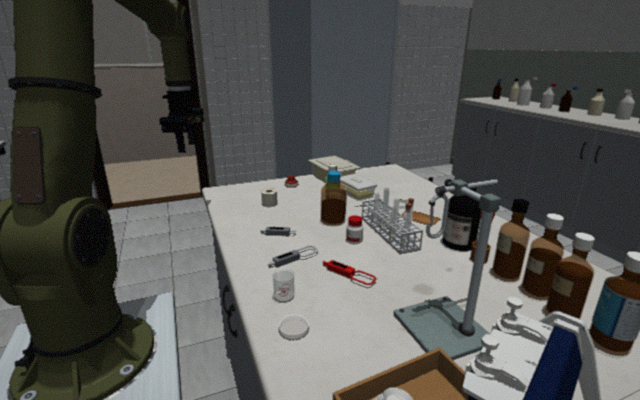

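Side view: candidates are the spare key with small eye (278,231), grey key with wide bow (293,256), and the red look-alike (350,272). I choose the grey one at (293,256). The stand's base is at (440,325) and the hook at (436,215).

```bash
cat > h.py <<'E'
import numpy as np,cv2,pickle
from scipy.spatial.transform import Rotation as R
def pose(d,o=None):
    if d.get('mount') is not None:
        T=np.eye(4);T[:3,:3]=R.from_euler('xyz',o['tool_rot'],degrees=True).as_matrix();T[:3,3]=o['tool_pos']
        return T@d['mount']
    T=np.eye(4);T[:3,:3]=R.from_euler('xyz',d['rotation'],degrees=True).as_matrix();T[:3,3]=d['origin'];return T
def ray(d,uv,o=None):
    T=pose(d,o);uv=np.atleast_2d(uv).astype(float)
    r=np.c_[(uv[:,0]-d['cx'])/d['fx'],(uv[:,1]-d['cy'])/d['fy'],np.ones(len(uv))]
    return T[:3,3],r@T[:3,:3].T
def plane(d,uv,z,o=None):
    c,r=ray(d,uv,o);return c+r*((z-c[2])/r[:,2])[:,None]
def cloud(d,o=None):
    v,u=np.mgrid[:400,:640];c,r=ray(d,np.c_[u.ravel(),v.ravel()],o)
    return (c+r*d['depth'].ravel()[:,None]).reshape(400,640,3)
E
python3 - <<'E'
from h import *
d=pickle.load(open('side.pkl','rb'))
P=cloud(d);np.set_printoptions(precision=4,suppress=True)
for n,p in dict(keyblk=(290,258),dish=(293,328),bench=(250,300),beaker=(284,287),jar=(354,230)).items(): print(n,P[p[1],p[0]])
f=d['frame']
# stand base plate by height
m=(P[...,2]>0.007)&(P[...,2]<0.017)&(P[...,0]>.5)
m[:, :380]=0;m[:,520:]=0;m[:290]=0
q=P[m];print(m.sum(),q.min(0),q.max(0))
print(cv2.minAreaRect(q[:,:2].astype(np.float32)*1000))
# tall part near hook
m=(P[...,2]>0.18)&(P[...,2]<0.33);m[:,:420]=0;m[:,505:]=0;m[:170]=0;m[260:]=0
ys,xs=np.where(m)
for i in range(0,len(xs),max(1,len(xs)//40)): print(xs[i],ys[i],P[ys[i],xs[i]])
a=cv2.resize(f[215:295,240:400],None,fx=4,fy=4,interpolation=cv2.INTER_CUBIC)
b=cv2.resize(f[165:365,390:530],None,fx=1,fy=1)
b=cv2.resize(f[170:250,410:510],None,fx=4,fy=4,interpolation=cv2.INTER_CUBIC)
c=np.zeros((320+280,640,3),np.uint8);c[:320]=a;c[320:,:400]=b[:280]
cv2.imwrite('pics/crop1.png',c[:,:,::-1])
E
```

```text
keyblk [0.4373 0.1749 0.0132]
dish [ 0.3635 -0.0775  0.0135]
bench [ 0.3066  0.0591 -0.0003]
beaker [0.3757 0.0212 0.0411]
jar [0.6361 0.2023 0.0442]
3468 [ 0.5002 -0.329   0.007 ] [ 0.7149 -0.1004  0.017 ]
((624.4131469726562, -207.6474609375), (264.0989685058594, 176.68722534179688), 64.25623321533203)
446 179 [ 0.6724 -0.1018  0.2919]
460 181 [ 0.6782 -0.1331  0.2974]
480 182 [ 0.7276 -0.1331  0.2889]
474 183 [ 0.7124 -0.1337  0.2891]
470 184 [ 0.7024 -0.1342  0.2886]
466 185 [ 0.6823 -0.1452  0.2931]
466 186 [ 0.6829 -0.145   0.291 ]
466 187 [ 0.6841 -0.1441  0.2885]
436 189 [ 0.6276 -0.13    0.2875]
450 190 [ 0.655  -0.136   0.2838]
462 191 [ 0.6705 -0.1498  0.2846]
436 193 [ 0.6282 -0.1307  0.2798]
457 194 [ 0.6652 -0.1441  0.2774]
460 195 [ 0.6736 -0.1431  0.2738]
468 196 [ 0.6699 -0.1667  0.2812]
476 197 [ 0.6709 -0.1844  0.2858]
485 198 [ 0.6635 -0.211   0.2952]
496 199 [ 0.6775 -0.221   0.295 ]
447 201 [ 0.6517 -0.1356  0.2622]
491 202 [ 0.6661 -0.2223  0.292 ]
445 204 [ 0.6491 -0.1343  0.256 ]
492 205 [ 0.6685 -0.2232  0.2865]
486 207 [ 0.6618 -0.2179  0.2819]
447 209 [ 0.6538 -0.1362  0.2458]
445 211 [ 0.652  -0.1336  0.241 ]
487 213 [ 0.6707 -0.214   0.2677]
444 216 [ 0.6502 -0.1347  0.2314]
488 218 [ 0.6726 -0.2162  0.259 ]
481 221 [ 0.6669 -0.2079  0.2506]
427 224 [ 0.6154 -0.1314  0.2194]
429 226 [ 0.6172 -0.1355  0.2167]
482 228 [ 0.6672 -0.2124  0.2392]
488 230 [ 0.6759 -0.2178  0.2363]
436 233 [ 0.6415 -0.1288  0.1941]
432 235 [ 0.6293 -0.1326  0.194 ]
434 237 [ 0.6333 -0.1342  0.1897]
483 240 [ 0.6709 -0.2157  0.2168]
486 244 [ 0.676  -0.2189  0.2095]
478 249 [ 0.6675 -0.2114  0.1974]
482 253 [ 0.6718 -0.2177  0.1917]
481 258 [ 0.6717 -0.2176  0.1815]
```

View pics/crop1.png

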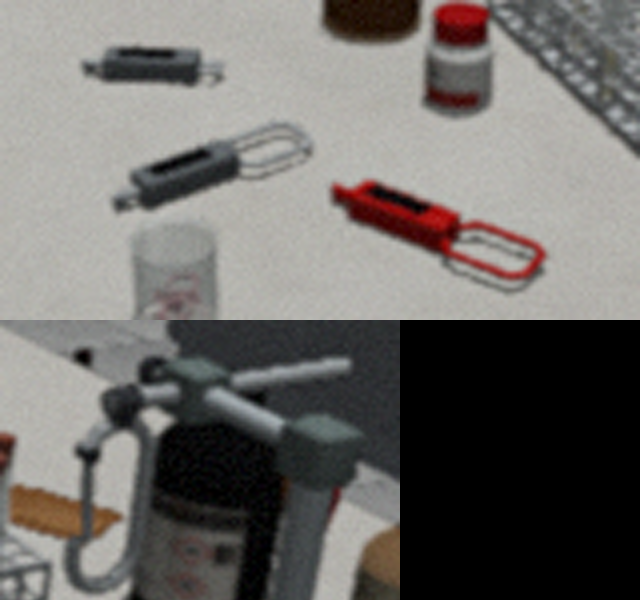

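The crop confirms it: the upper grey key (160,65) has a tiny eye. The grey one with the wide bow (220,160) is the target. The hook's gate side faces left, i.e. roughly world −x.

Run:
```python
from h import *
np.set_printoptions(precision=4,suppress=True)
d=pickle.load(open('side.pkl','rb'));P=cloud(d)
g=cv2.cvtColor(d['frame'],cv2.COLOR_RGB2GRAY)
def pts(cr):return np.array([[240+x/4,215+y/4] for x,y in cr])
# bit tip, block/bow corners from crop; bar middle
print('key bit,bar z=.01',plane(d,pts([(118,203),(308,147)]),.010))
print('block top corners',plane(d,pts([(135,183),(208,143),(238,157),(158,192)]),.02))
print('spare',plane(d,pts([(85,68),(222,70)]),.01))
# base plate top
m=(abs(P[...,2]-.012)<.003);m[:,:380]=0;m[:,500:]=0;m[:290]=0
n,l,s,c=cv2.connectedComponentsWithStats(m.astype(np.uint8));i=1+s[1:,4].argmax();q=P[l==i][:,:2]
print(s[i],cv2.minAreaRect((q*1000).astype(np.float32)))
# rod: crop lower at (410+x/4,170+(y-320)/4)
rp=np.array([[410+x/4,170+(y-320)/4] for x,y in [(235,382),(350,364),(145,397)]])
print('rod z=.285',plane(d,rp,.285))
hp=np.array([[410+x/4,170+(y-320)/4] for x,y in [(145,480),(74,545)]])
print('cross arm',plane(d,[[410+215/4,170+75/4],[410+285/4,170+115/4]],.285))
```

```text
key bit,bar z=.01 [[0.3793 0.1638 0.01  ]
 [0.5163 0.1836 0.01  ]]
block top corners [[0.3917 0.1669 0.02  ]
 [0.4502 0.1973 0.02  ]
 [0.4629 0.1728 0.02  ]
 [0.4023 0.1512 0.02  ]]
spare [[0.4038 0.353  0.01  ]
 [0.4978 0.312  0.01  ]]
[ 394  296   95   62 3079] ((644.3394165039062, -176.345947265625), (151.75003051757812, 141.1950225830078), 89.91928100585938)
rod z=.285 [[ 0.7018 -0.1323  0.285 ]
 [ 0.7724 -0.1331  0.285 ]
 [ 0.6489 -0.1327  0.285 ]]
cross arm [[ 0.6808 -0.1426  0.285 ]
 [ 0.675  -0.1926  0.285 ]]
```

```bash
cat >> h.py <<'E'
def move(p0,r0,p1,r1):
    A=R.from_euler('xyz',r0,degrees=True);B=R.from_euler('xyz',r1,degrees=True)
    t=A.inv().apply(np.array(p1)-np.array(p0))/.3;w=(A.inv()*B).as_rotvec()/np.pi
    return np.round(np.r_[t,w],4).tolist()
E
python3 -c "
from h import *
print(move([.239,.605,.223],[180,0,158.5],[.43,.175,.21],[180,0,15]))"
```

```text
[-1.1177, -1.1003, 0.0433, -0.0, -0.0, 0.7972]
```

Call:
servo_tool(
  series=[
    [[-0.559,-0.55,0.022,0,0,0.4,0.55],[-0.559,-0.55,0.022,0,0,0.4,0.55],[-0.559,-0.55,0.022,0,0,0.4,0.55],[-0.559,-0.55,0.022,0,0,0.4,0.55],[-0.559,-0.55,0.022,0,0,0.4,0.55],[-0.559,-0.55,0.022,0,0,0.4,0.55],[-0.559,-0.55,0.022,0,0,0.4,0.55],[-0.559,-0.55,0.022,0,0,0.4,0.55],[-0.559,-0.55,0.022,0,0,0.4,0.55],[-0.559,-0.55,0.022,0,0,0.4,0.55],[-0.559,-0.55,0.022,0,0,0.4,0.55],[-0.559,-0.55,0.022,0,0,0.4,0.55]],
  ],
)

```text
time_s: 1.15
tool_pos: [0.3339, 0.3895, 0.2158]
tool_rot: [-180.0, 0.0, 86.6]
force: [-0.5, -1.0, 0.4]
grip_width: 0.048
grasp_force: 0.0
```

```bash
python3 -c "
from h import *
from cell import get_obs
o=get_obs();print(o['qpos'],o['tool_pos'],o['tool_rot'],o['force'])
print(move(o['tool_pos'],o['tool_rot'],[.43,.175,.21],[180,0,15]))"
```

```text
[-58.66161871   1.86140906   6.45231386 103.12816078  -0.21420471
  75.04068313 -55.51003911] [0.33391095 0.38947481 0.21579527] [-1.79991424e+02  1.63936523e-02  8.66472827e+01] [-0.48679694 -0.99313206  0.36411039]
[-0.695, 0.3616, 0.0195, 0.0, 0.0001, 0.398]
```

Call:
servo_tool(
  series=[
    [[-0.695,0.362,0.02,0,0,0.398,0.55],[-0.695,0.362,0.02,0,0,0.398,0.55],[-0.695,0.362,0.02,0,0,0.398,0.55],[-0.695,0.362,0.02,0,0,0.398,0.55],[-0.695,0.362,0.02,0,0,0.398,0.55],[-0.695,0.362,0.02,0,0,0.398,0.55],[-0.695,0.362,0.02,0,0,0.398,0.55],[-0.695,0.362,0.02,0,0,0.398,0.55],[-0.695,0.362,0.02,0,0,0.398,0.55],[-0.695,0.362,0.02,0,0,0.398,0.55],[-0.695,0.362,0.02,0,0,0.398,0.55],[-0.695,0.362,0.02,0,0,0.398,0.55]],
  ],
)

```text
time_s: 2.15
tool_pos: [0.4295, 0.1748, 0.2099]
tool_rot: [180.0, 0.0, 15.1]
force: [-0.2, -0.1, -0.3]
grip_width: 0.0479
grasp_force: 0.0
```

Run:
```python
from h import *
from cell import get_obs,eyes
o=get_obs();print(o['qpos'],o['tool_pos'],o['tool_rot'],o['force'])
d=eyes.read_camera('wrist');pickle.dump((o,d),open('w1.pkl','wb'))
cv2.imwrite('pics/w1.png',d['frame'][:,:,::-1])
```

```text
[ -44.03331537   -4.72774667   17.72844719  109.97611249    1.49302845
   74.53712208 -101.61058268] [0.42952214 0.17481649 0.20991816] [1.79998398e+02 3.81997355e-03 1.51490937e+01] [-0.22504218 -0.05335325 -0.33718763]
```

View pics/w1.png

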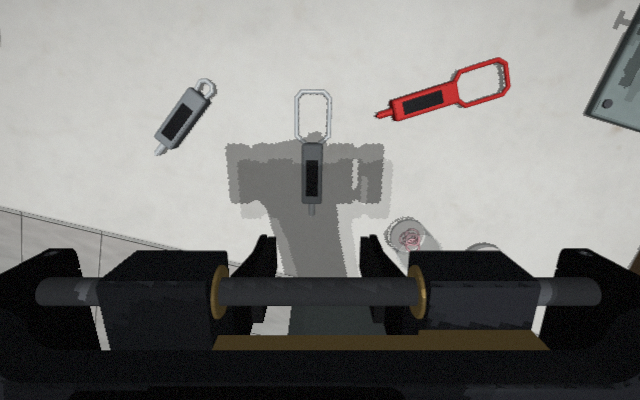

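Wrist view: the wide-bow key is in the middle, with the block at (303–322, 143–204) and the bow bar at (314,92). It is almost aligned with the tool.

Run:
```python
from h import *
np.set_printoptions(precision=4,suppress=True)
o,d=pickle.load(open('w1.pkl','rb'))
p=plane(d,[(303,143),(322,143),(321.5,204),(302,204)],.02,o);print(p)
b=plane(d,[(314.5,91.5)],.01,o)[0];c=p.mean(0);print('c',c,'bar',b,'yaw',np.degrees(np.arctan2(*(b-c)[1::-1])),np.linalg.norm((b-c)[:2]))
yaw=np.degrees(np.arctan2(*(b-c)[1::-1]))
print(move(o['tool_pos'],o['tool_rot'],[c[0],c[1],.003],[180,0,yaw]))
```

```text
[[0.4651 0.2012 0.02  ]
 [0.4707 0.1806 0.02  ]
 [0.4011 0.162  0.02  ]
 [0.395  0.1845 0.02  ]]
c [0.433  0.1821 0.02  ] bar [0.5217 0.2031 0.01  ] yaw 13.322683740854108 0.09120551919741114
[0.0175, -0.0204, 0.6897, 0.0, 0.0, 0.0101]
```

Call:
servo_tool(
  series=[
    [[0.017,-0.02,0.3,0,0,-0.005,0.55],[0.017,-0.02,0.3,0,0,-0.005,0.55],[0.017,-0.02,0.5,0,0,-0.005,0.55],[0.017,-0.02,0.5,0,0,-0.005,0.55],[0.017,-0.02,0.6,0,0,-0.005,0.55],[0.017,-0.02,0.64,0,0,-0.005,0.55],[0.017,-0.02,0.67,0,0,-0.005,0.55],[0.017,-0.02,0.685,0,0,-0.005,0.55],[0.017,-0.02,0.688,0,0,-0.005,0.55],[0.017,-0.02,0.688,0,0,-0.005,0.55]],
  ],
)

```text
time_s: 3.03
tool_pos: [0.4337, 0.1823, 0.0042]
tool_rot: [-180.0, -0.1, 15.8]
force: [0.5, -0.1, 0.1]
grip_width: 0.0479
grasp_force: 0.0
```

Call:
servo_tool(
  series=[
    [[0,0,0,0,0,0,0.3],[0,0,0,0,0,0,0.2],[0,0,0,0,0,0,0.1],[0,0,0,0,0,0,0.1],[0,0,0,0,0,0,0.1],[0,0,0,0,0,0,0.1]],
  ],
  grip_force=20,
)

```text
time_s: 3.53
tool_pos: [0.4332, 0.1822, 0.004]
tool_rot: [-180.0, -0.0, 15.7]
force: [-1.8, -0.3, 3.0]
grip_width: 0.024
grasp_force: 19.9
```

Run:
```python
from h import *
p0=[.4335,.1822,.0038];r0=[180,0,15.7]
print(move(p0,r0,[.45,.182,.2],[180,-5,10]))
print(move(p0,r0,[.479,-.131,.2],[180,-25,0]))
```

```text
[0.0528, 0.0155, -0.654, -0.0014, 0.0278, 0.0316]
[-0.1365, 1.0461, -0.654, -0.019, 0.138, 0.0858]
```

Call:
servo_tool(
  series=[
    [[0,0,-0.05,0,0,0,0.1],[0,0,-0.15,0,0,0,0.1],[0,0,-0.25,0,0,0,0.1],[0,0,-0.35,0,0,0,0.1],[0,0,-0.45,0,0,0,0.1],[0,0,-0.55,0,0,0,0.1],[0,0,-0.65,0,0,0,0.1],[0,0,-0.65,0,0,0,0.1]],
  ],
)

```text
time_s: 4.2
tool_pos: [0.4362, 0.1834, 0.2046]
tool_rot: [-179.8, -0.6, 15.7]
force: [2.2, 0.8, -0.0]
grip_width: 0.0239
grasp_force: 19.9
```

Call:
servo_tool(
  series=[
    [[-0.02,0.1,0,-0.002,0.014,0.008,0.1],[-0.03,0.2,0,-0.004,0.028,0.016,0.1],[-0.04,0.3,0,-0.006,0.042,0.024,0.1],[-0.05,0.4,0,-0.008,0.056,0.032,0.1],[-0.065,0.5,0,-0.01,0.07,0.04,0.1],[-0.08,0.6,0,-0.012,0.084,0.05,0.1],[-0.09,0.7,0,-0.014,0.1,0.06,0.1],[-0.1,0.8,0,-0.016,0.115,0.07,0.1],[-0.12,0.9,0,-0.018,0.13,0.08,0.1],[-0.137,1.0,0,-0.019,0.138,0.086,0.1],[-0.137,1.0,0,-0.019,0.138,0.086,0.1],[-0.137,1.0,0,-0.019,0.138,0.086,0.1]],
  ],
)

```text
time_s: 5.2
tool_pos: [0.4786, -0.1174, 0.1944]
tool_rot: [-179.8, -24.6, 0.1]
force: [-0.0, -0.2, -1.1]
grip_width: 0.0242
grasp_force: 19.9
```

Run:
```python
from h import *
from cell import get_obs,eyes
np.set_printoptions(precision=4,suppress=True)
o=get_obs();print(o['qpos'],o['tool_pos'],o['tool_rot'],o['force'])
T=R.from_euler('xyz',o['tool_rot'],degrees=True);print('bar',o['tool_pos']+T.apply([.092,0,-.006]))
d=eyes.read_camera('wrist');pickle.dump((o,d),open('w2.pkl','wb'))
s=eyes.read_camera('side');pickle.dump((o,s),open('s2.pkl','wb'))
im=np.vstack([d['frame'][:300],cv2.resize(s['frame'][165:290,360:520],(640,500))[:300]])
cv2.imwrite('pics/w2.png',im[:,:,::-1])
```

```text
[ 26.6671 -17.2125  -9.1794 126.0513 -13.5389  48.0867 -65.5112] [ 0.4786 -0.1174  0.1944] [-179.8298  -24.6207    0.0903] [-0.0222 -0.1564 -1.0533]
bar [ 0.5598 -0.1173  0.2381]
```

View pics/w2.png

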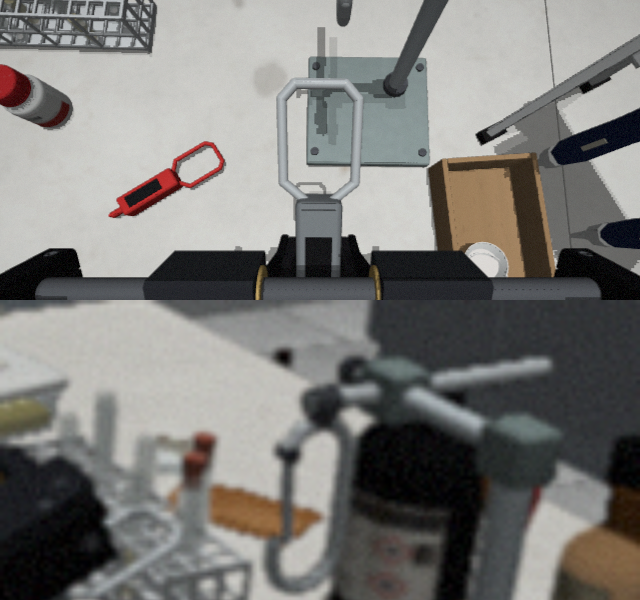

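The wrist view shows the bow bar at (320,83), held straight, with the stand beyond. The side view shows the bow at (150,545) approaching the hook, which has its nose at (275,550), gate at (287,490) and back wire at (342,480).

Run:
```python
from h import *
np.set_printoptions(precision=4,suppress=True)
o,d=pickle.load(open('w2.pkl','rb'));_,s=pickle.load(open('s2.pkl','rb'))
P=cloud(d,o)
for u in (295,320,345):
    v=np.arange(76,92);q=P[v,u];k=q[:,2].argmax();print(u,v[k],q[k])
uv=np.array([[360+x/4,165+(y-300)/4] for x,y in [(271,550),(280,560),(287,490),(342,480),(340,540),(303,585),(160,520)]])
for yy in (-.131,):
    c,r=ray(s,uv);print(c+r*((yy-c[1])/r[:,1])[:,None])
# bowl
c,r=ray(s,uv[-1:]);print('bow bar far side @y=-.117',c+r*((-.117-c[1])/r[:,1])[:,None])
print(plane(d,[(307,60),(428,60),(308,163),(429,164)],.012,o))
```

```text
295 84 [ 0.5571 -0.1069  0.2404]
320 83 [ 0.5578 -0.1185  0.2401]
345 81 [ 0.5586 -0.1301  0.2404]
[[ 0.6184 -0.131   0.2113]
 [ 0.6244 -0.131   0.2048]
 [ 0.6236 -0.131   0.2415]
 [ 0.6552 -0.131   0.2414]
 [ 0.6589 -0.131   0.2091]
 [ 0.64   -0.131   0.1884]
 [ 0.5545 -0.131   0.2383]]
bow bar far side @y=-.117 [[ 0.5643 -0.117   0.2303]]
[[ 0.7124 -0.1028  0.012 ]
 [ 0.7127 -0.2554  0.012 ]
 [ 0.5791 -0.1051  0.012 ]
 [ 0.5783 -0.2507  0.012 ]]
```

Call:
servo_tool(
  series=[
    [[0.02,0.02,0.014,0,0,0,0.1],[0.04,0.035,0.028,0,0,0,0.1],[0.06,0.047,0.042,0,0,0,0.1],[0.08,0.047,0.056,0,0,0,0.1],[0.1,0.047,0.07,0,0,0,0.1],[0.125,0.047,0.088,0,0,0,0.1],[0.125,0.047,0.088,0,0,0,0.1],[0.125,0.047,0.088,0,0,0,0.1]],
  ],
)

```text
time_s: 5.97
tool_pos: [0.5255, -0.1305, 0.1877]
tool_rot: [-179.8, -24.7, 0.1]
force: [1.0, -1.2, -1.0]
grip_width: 0.024
grasp_force: 19.9
```

```bash
cat > st.py <<'E'
from h import *
from cell import get_obs
np.set_printoptions(precision=4,suppress=True)
o=get_obs();T=R.from_euler('xyz',o['tool_rot'],degrees=True)
print(o['time_s'],o['qpos'],o['tool_pos'],o['tool_rot'],'F',o['force'],'bar',o['tool_pos']+T.apply([.092,0,-.006]))
E
python3 st.py
```

```text
5.9667 [ 26.1168 -10.1341  -9.4013 121.449  -12.2157  45.4253 -66.5063] [ 0.5255 -0.1305  0.1877] [-179.8448  -24.6888    0.1335] F [ 1.0148 -1.2155 -1.0434] bar [ 0.6066 -0.1304  0.2316]
```

Call:
servo_tool(
  series=[
    [[0.003,0.003,0.0014,0,0,0,0.1],[0.006,0.004,0.0028,0,0,0,0.1],[0.009,0.004,0.0042,0,0,0,0.1],[0.012,0.004,0.0056,0,0,0,0.1],[0.015,0.004,0.007,0,0,0,0.1],[0.018,0.004,0.0085,0,0,0,0.1],[0.021,0.004,0.01,0,0,0,0.1],[0.024,0.004,0.0113,0,0,0,0.1],[0.027,0.004,0.0127,0,0,0,0.1],[0.03,0.004,0.014,0,0,0,0.1],[0.03,0.004,0.014,0,0,0,0.1],[0.03,0.004,0.014,0,0,0,0.1]],
  ],
)

```text
time_s: 6.97
tool_pos: [0.535, -0.1329, 0.1881]
tool_rot: [-179.9, -24.7, 0.0]
force: [-0.2, 0.0, -0.1]
grip_width: 0.0238
grasp_force: 19.9
```

```bash
python3 st.py
```

```text
6.9667 [ 26.1475  -8.8971  -9.6301 120.3856 -11.8501  45.1328 -66.9921] [ 0.535  -0.1329  0.1881] [-179.8683  -24.7454    0.0113] F [-0.2262  0.0035 -0.1209] bar [ 0.6161 -0.1329  0.2321]
```

No contact yet at bar x = 0.616. I'll advance 3 mm more, and repeat.

Call:
servo_tool(
  series=[
    [[0.003,0,0.002,0,0,0,0.1],[0.006,0,0.004,0,0,0,0.1],[0.009,0,0.006,0,0,0,0.1],[0.009,0,0.006,0,0,0,0.1],[0.009,0,0.006,0,0,0,0.1],[0.009,0,0.006,0,0,0,0.1]],
  ],
)

```text
time_s: 7.47
tool_pos: [0.5381, -0.133, 0.1877]
tool_rot: [-179.9, -24.7, 0.0]
force: [0.6, 0.4, -1.4]
grip_width: 0.0236
grasp_force: 19.9
```

Call:
servo_tool(
  series=[
    [[0.003,0,0.0014,0,0,0,0.1],[0.006,0,0.0028,0,0,0,0.1],[0.006,0,0.0028,0,0,0,0.1],[0.006,0,0.0028,0,0,0,0.1],[0.006,0,0.0028,0,0,0,0.1]],
  ],
)

```text
time_s: 7.88
tool_pos: [0.5402, -0.133, 0.1877]
tool_rot: [-179.9, -24.7, 0.0]
force: [-0.6, -0.5, -0.9]
grip_width: 0.0238
grasp_force: 19.9
```

```bash
python3 st.py
```

```text
7.8833 [ 26.0796  -8.2263  -9.8099 119.873  -11.6253  44.9276 -67.3371] [ 0.5402 -0.133   0.1877] [-179.8701  -24.7496    0.0067] F [-0.575  -0.4717 -0.9363] bar [ 0.6212 -0.133   0.2316]
```

Call:
servo_tool(
  series=[
    [[0.003,0,0.0014,0,0,0,0.1],[0.006,0,0.0028,0,0,0,0.1],[0.006,0,0.0028,0,0,0,0.1],[0.006,0,0.0028,0,0,0,0.1],[0.006,0,0.0028,0,0,0,0.1]],
  ],
)

```text
time_s: 8.3
tool_pos: [0.5418, -0.133, 0.1873]
tool_rot: [-179.9, -24.7, -0.0]
force: [-1.7, 0.3, 0.1]
grip_width: 0.0241
grasp_force: 19.9
```

Call:
servo_tool(
  series=[
    [[0.003,0,0.0014,0,0,0,0.1],[0.006,0,0.0028,0,0,0,0.1],[0.006,0,0.0028,0,0,0,0.1],[0.006,0,0.0028,0,0,0,0.1],[0.006,0,0.0028,0,0,0,0.1]],
  ],
)

```text
time_s: 8.72
tool_pos: [0.544, -0.133, 0.1875]
tool_rot: [-179.9, -24.7, 0.0]
force: [-4.0, -0.6, -1.6]
grip_width: 0.024
grasp_force: 19.9
```

```bash
python3 st.py
```

```text
8.7167 [ 26.0251  -7.7221  -9.9417 119.4545 -11.4385  44.8314 -67.6132] [ 0.544  -0.133   0.1875] [-179.8658  -24.7282    0.0029] F [-4.0272 -0.6339 -1.595 ] bar [ 0.625  -0.133   0.2314]
```

Call:
servo_tool(
  series=[
    [[0.003,0,0.0014,0,0,0,0.1],[0.006,0,0.0028,0,0,0,0.1],[0.006,0,0.0028,0,0,0,0.1],[0.006,0,0.0028,0,0,0,0.1],[0.006,0,0.0028,0,0,0,0.1]],
  ],
)

```text
time_s: 9.13
tool_pos: [0.5461, -0.133, 0.1876]
tool_rot: [-179.9, -24.7, 0.0]
force: [-3.9, -0.5, -1.1]
grip_width: 0.024
grasp_force: 19.9
```

Call:
servo_tool(
  series=[
    [[0.003,0,0.0014,0,0,0,0.1],[0.006,0,0.0028,0,0,0,0.1],[0.006,0,0.0028,0,0,0,0.1],[0.006,0,0.0028,0,0,0,0.1],[0.006,0,0.0028,0,0,0,0.1]],
  ],
)

```text
time_s: 9.55
tool_pos: [0.5481, -0.1331, 0.1876]
tool_rot: [-179.9, -24.7, -0.0]
force: [-4.0, -0.8, -0.4]
grip_width: 0.0238
grasp_force: 19.9
```

```bash
python3 st.py
python3 - <<'E'
from cell import eyes
import cv2
s=eyes.read_camera('side')
cv2.imwrite('pics/s3.png',cv2.resize(s['frame'][170:250,390:490],(750,600),interpolation=cv2.INTER_CUBIC)[:,:,::-1])
E
```

```text
9.55 [ 25.9689  -7.2276 -10.068  119.0133 -11.2547  44.7248 -67.8878] [ 0.5481 -0.1331  0.1876] [-179.8715  -24.7497   -0.0014] F [-3.9649 -0.7659 -0.427 ] bar [ 0.6291 -0.1331  0.2316]
```

View pics/s3.png

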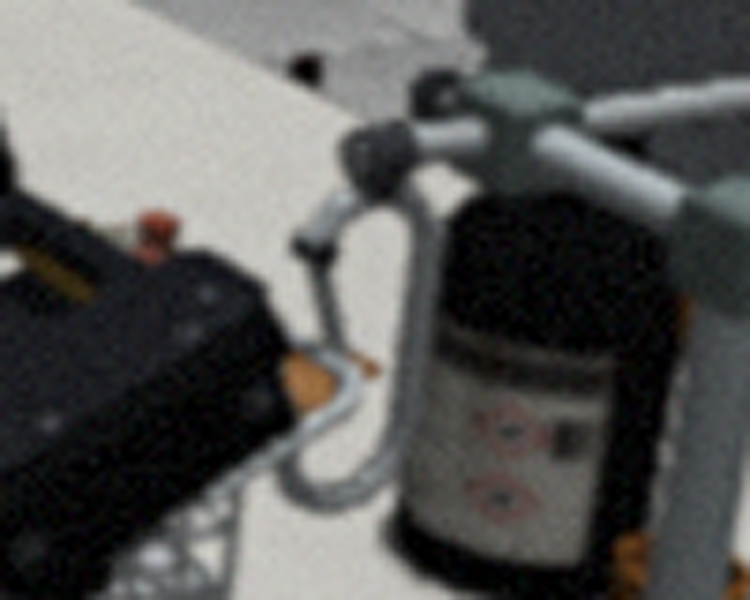

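Run:
```python
from h import *
np.set_printoptions(precision=4,suppress=True)
_,s=pickle.load(open('s2.pkl','rb'))
c,r=ray(s,np.array([[390+x/7.5,170+y/7.5] for x,y in [(315,247),(318,265),(333,330),(337,345),(425,230),(408,400),(352,375),(380,370)]]))
print(c+r*((-.132-c[1])/r[:,1])[:,None])
```

```text
[[ 0.6207 -0.132   0.2618]
 [ 0.6223 -0.132   0.2567]
 [ 0.6293 -0.132   0.2379]
 [ 0.6311 -0.132   0.2335]
 [ 0.6541 -0.132   0.2611]
 [ 0.656  -0.132   0.2136]
 [ 0.637  -0.132   0.2241]
 [ 0.6457 -0.132   0.224 ]]
```

Gate measured about 0.25 rad open, with c ≈ 0.637 in world x. The bar is about 9 mm past first touch, so I'm lowering it.

Call:
servo_tool(
  series=[
    [[-0.0021,0,0.0045,0,0,0,0.1],[-0.0042,0,0.009,0,0,0,0.1],[-0.0063,0,0.0136,0,0,0,0.1],[-0.0085,0,0.018,0,0,0,0.1],[-0.0106,0,0.0227,0,0,0,0.1],[-0.0127,0,0.027,0,0,0,0.1],[-0.0141,0,0.0302,0,0,0,0.1],[-0.0141,0,0.0302,0,0,0,0.1],[-0.0141,0,0.0302,0,0,0,0.1]],
  ],
)

```text
time_s: 10.35
tool_pos: [0.5481, -0.1328, 0.1776]
tool_rot: [-179.9, -24.7, 0.0]
force: [-2.5, -1.0, -0.2]
grip_width: 0.024
grasp_force: 20.0
```

```bash
python3 st.py
```

```text
10.35 [ 25.9178  -6.6863 -10.116  119.7567 -11.3526  43.4534 -67.692 ] [ 0.5481 -0.1328  0.1776] [-179.8659  -24.7489    0.0159] F [-2.452  -1.0175 -0.2226] bar [ 0.6291 -0.1328  0.2215]
```

Going down smoothly with no vertical force. Next 10 mm.

Call:
servo_tool(
  series=[
    [[-0.0021,0,0.0045,0,0,0,0.1],[-0.0042,0,0.009,0,0,0,0.1],[-0.0063,0,0.0136,0,0,0,0.1],[-0.0085,0,0.018,0,0,0,0.1],[-0.0106,0,0.0227,0,0,0,0.1],[-0.0106,0,0.0227,0,0,0,0.1],[-0.0106,0,0.0227,0,0,0,0.1]],
  ],
)

```text
time_s: 10.93
tool_pos: [0.5478, -0.1327, 0.1697]
tool_rot: [-179.9, -24.7, 0.0]
force: [-1.3, 1.0, -0.3]
grip_width: 0.0239
grasp_force: 20.0
```

Call:
servo_tool(
  series=[
    [[-0.0014,0,0.003,0,0,0,0.1],[-0.0028,0,0.006,0,0,0,0.1],[-0.0042,0,0.009,0,0,0,0.1],[-0.0042,0,0.009,0,0,0,0.1],[-0.0042,0,0.009,0,0,0,0.1]],
  ],
)

```text
time_s: 11.35
tool_pos: [0.5481, -0.133, 0.1672]
tool_rot: [-179.9, -24.8, 0.0]
force: [-1.9, 0.4, 0.5]
grip_width: 0.0239
grasp_force: 20.0
```

```bash
python3 st.py
```

```text
11.35 [ 25.8746  -6.0892 -10.1369 120.5062 -11.4461  42.1078 -67.4813] [ 0.5481 -0.133   0.1672] [-179.8743  -24.7584    0.0048] F [-1.9456  0.4369  0.469 ] bar [ 0.6291 -0.133   0.2111]
```

Call:
servo_tool(
  series=[
    [[-0.0014,0,0.003,0,0,0,0.1],[-0.0028,0,0.006,0,0,0,0.1],[-0.0042,0,0.009,0,0,0,0.1],[-0.002,0,0.017,0,0,0,0.1],[0,0,0.025,0,0,0,0.1],[0.002,0,0.031,0,0,0,0.1],[0.004,0,0.037,0,0,0,0.1],[0.0056,0,0.042,0,0,0,0.1],[0.0056,0,0.042,0,0,0,0.1],[0.0056,0,0.042,0,0,0,0.1]],
  ],
)

```text
time_s: 12.18
tool_pos: [0.555, -0.1329, 0.1564]
tool_rot: [-179.9, -24.8, 0.0]
force: [0.5, -0.1, 1.8]
grip_width: 0.0242
grasp_force: 20.0
```

```bash
python3 st.py
python3 - <<'E'
from cell import eyes
import cv2
s=eyes.read_camera('side')
cv2.imwrite('pics/s4.png',cv2.resize(s['frame'][170:250,390:490],(750,600),interpolation=cv2.INTER_CUBIC)[:,:,::-1])
E
```

```text
12.1833 [ 25.7106  -4.5751 -10.377  120.4789 -11.1906  40.5784 -67.7692] [ 0.555  -0.1329  0.1564] [-179.8713  -24.7614    0.008 ] F [ 0.4915 -0.1084  1.8376] bar [ 0.636  -0.1329  0.2004]
```

View pics/s4.png

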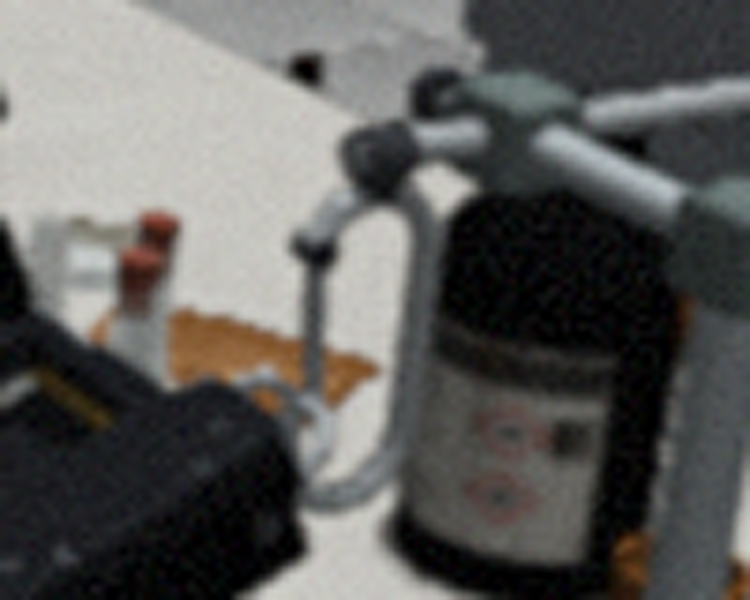

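The gate is a straight shut line from (315,250) to (315,395), and the bow bar is inside the bowl at (320,450). Now I'll tilt the key more upright about the bar so it swings less on release.

Run:
```python
from h import *
bar=np.array([.636,-.133,.2004]);B=np.array([.092,0,-.006])
f=lambda t,b:(b-R.from_euler('xyz',[180,-t,0],degrees=True).apply(B),[180,-t,0])
p0,r0=f(24.75,bar)
for k in range(1,9):
    p,r=f(24.75+15.2*k/8,bar+np.array([.0008,0,-.002])*min(1,k/8)); print(move(p0,r0,p,r))
```

```text
[0.0008, -0.0, 0.0111, -0.0, 0.0106, 0.0]
[0.0019, -0.0, 0.0221, 0.0, 0.0211, 0.0]
[0.0034, -0.0, 0.033, -0.0, 0.0317, 0.0]
[0.0052, -0.0, 0.044, 0.0, 0.0422, 0.0]
[0.0073, -0.0, 0.0548, 0.0, 0.0528, 0.0]
[0.0097, -0.0, 0.0656, 0.0, 0.0633, 0.0]
[0.0125, -0.0, 0.0763, 0.0, 0.0739, 0.0]
[0.0156, -0.0, 0.0869, -0.0, 0.0844, 0.0]
```

Call:
servo_tool(
  series=[
    [[0.0008,0,0.011,0,0.0106,0,0.1],[0.0019,0,0.022,0,0.0211,0,0.1],[0.0034,0,0.033,0,0.0317,0,0.1],[0.0052,0,0.044,0,0.0422,0,0.1],[0.0073,0,0.055,0,0.0528,0,0.1],[0.0097,0,0.0656,0,0.0633,0,0.1],[0.0125,0,0.0763,0,0.0739,0,0.1],[0.0156,0,0.087,0,0.0844,0,0.1],[0.0156,0,0.087,0,0.0844,0,0.1],[0.0156,0,0.087,0,0.0844,0,0.1]],
  ],
)

```text
time_s: 13.07
tool_pos: [0.5743, -0.1335, 0.1402]
tool_rot: [179.9, -40.5, 0.1]
force: [5.7, 1.6, 7.6]
grip_width: 0.0238
grasp_force: 20.0
```

```bash
python3 st.py
```

```text
13.0667 [ 21.1381  -7.4884  -3.4523 132.2766 -37.017   19.7104 -41.2229] [ 0.5743 -0.1335  0.1402] [179.9126 -40.5364   0.0723] F [5.6627 1.6157 7.5728] bar [ 0.6404 -0.1335  0.2045]
```

Call:
servo_tool(
  series=[
    [[0,0,0,0,0,0,0.1],[0,0,0,0,0,0,0.1],[0,0,0,0,0,0,0.1]],
  ],
)

```text
time_s: 13.32
tool_pos: [0.5744, -0.1336, 0.1402]
tool_rot: [179.9, -40.5, 0.1]
force: [6.2, 0.7, 8.3]
grip_width: 0.0237
grasp_force: 20.0
```

```bash
python3 st.py
```

```text
13.3167 [ 21.1815  -7.4791  -3.4846 132.2521 -36.9759  19.7436 -41.2393] [ 0.5744 -0.1336  0.1402] [179.8989 -40.5172   0.0973] F [6.158  0.7215 8.2851] bar [ 0.6404 -0.1335  0.2045]
```

Call:
servo_tool(
  series=[
    [[0.004,0,-0.001,0,0,0,0.1],[0.008,0,-0.002,0,0,0,0.1],[0.0116,0,-0.0033,0,0,0,0.1],[0.0116,0,-0.0033,0,0,0,0.1],[0.0116,0,-0.0033,0,0,0,0.1]],
  ],
)

```text
time_s: 13.73
tool_pos: [0.5742, -0.1334, 0.1405]
tool_rot: [-180.0, -40.2, 0.0]
force: [3.7, 0.5, 6.3]
grip_width: 0.0241
grasp_force: 20.0
```

```bash
python3 st.py
python3 - <<'E'
from cell import eyes
import cv2,numpy as np
s=eyes.read_camera('side');w=eyes.read_camera('wrist')
a=cv2.resize(s['frame'][170:270,390:490],(500,500),interpolation=cv2.INTER_CUBIC)
b=np.zeros((500,300,3),np.uint8);b[:400]=cv2.resize(w['frame'][:,200:500],(300,400))
cv2.imwrite('pics/s5.png',np.hstack([a,b])[:,:,::-1])
E
```

```text
13.7333 [ 21.3975  -7.4431  -3.717  132.0239 -36.2349  20.1365 -42.0614] [ 0.5742 -0.1334  0.1405] [-179.9796  -40.2401    0.0202] F [3.6829 0.4999 6.2834] bar [ 0.6406 -0.1333  0.2045]
```

View pics/s5.png

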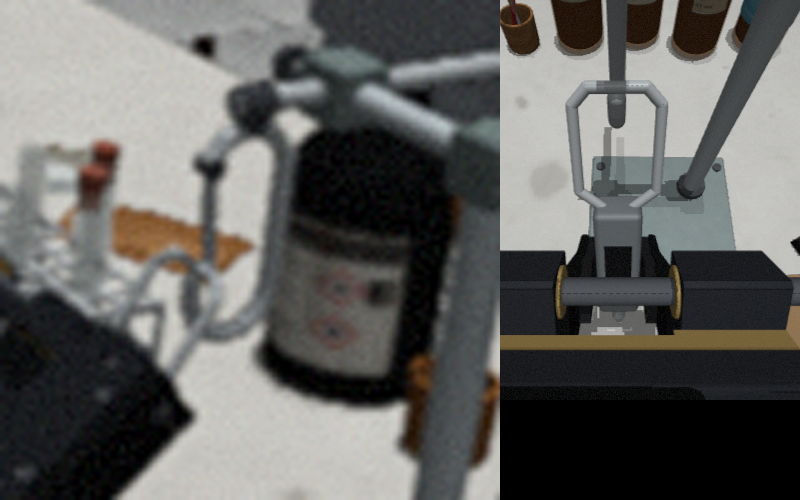

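The bar is caught in the hook with the gate shut (205,165)-(210,265). The bow straddles the nose correctly, but some pull remains, so I'm relieving further.

Call:
servo_tool(
  series=[
    [[0.004,0,-0.001,0,0,0,0.1],[0.008,0,-0.002,0,0,0,0.1],[0.0116,0,-0.0033,0,0,0,0.1],[0.0116,0,-0.0033,0,0,0,0.1],[0.0116,0,-0.0033,0,0,0,0.1]],
  ],
)

```text
time_s: 14.25
tool_pos: [0.5741, -0.133, 0.1408]
tool_rot: [-179.9, -40.0, -0.1]
force: [1.3, -0.3, 4.9]
grip_width: 0.0236
grasp_force: 20.0
```

```bash
python3 st.py
```

```text
14.25 [ 21.5944  -7.398   -3.9387 131.7933 -35.5269  20.5261 -42.853 ] [ 0.5741 -0.133   0.1408] [-179.8561  -39.9628   -0.0533] F [ 1.3208 -0.2596  4.9291] bar [ 0.6408 -0.1331  0.2045]
```

Call:
servo_tool(
  series=[
    [[0.004,0,-0.003,0,0,0,0.1],[0.008,0,-0.006,0,0,0,0.1],[0.0112,0,-0.008,0,0,0,0.1],[0.0112,0,-0.008,0,0,0,0.1],[0.0112,0,-0.008,0,0,0,0.1]],
  ],
)

```text
time_s: 14.67
tool_pos: [0.5739, -0.1322, 0.143]
tool_rot: [-179.8, -39.8, -0.0]
force: [-1.5, 0.1, -0.3]
grip_width: 0.0238
grasp_force: 20.0
```

```bash
python3 st.py
```

```text
14.6667 [ 21.8278  -7.5881  -4.2136 131.5445 -34.7131  21.0831 -43.7455] [ 0.5739 -0.1322  0.143 ] [-179.7735  -39.7705   -0.0317] F [-1.5156  0.1483 -0.2618] bar [ 0.6408 -0.1323  0.2065]
```

Call:
servo_tool(
  series=[
    [[0,0,0,0,0,0,0.3],[0,0,0,0,0,0,0.5],[0,0,0,0,0,0,0.7],[0,0,0,0,0,0,0.9],[0,0,0,0,0,0,0.9],[0,0,0,0,0,0,0.9],[0,0,0,0,0,0,0.9],[0,0,0,0,0,0,0.9]],
  ],
)

```text
time_s: 15.33
tool_pos: [0.5751, -0.1329, 0.1447]
tool_rot: [-179.9, -39.9, -0.0]
force: [-0.7, 0.1, -0.4]
grip_width: 0.0648
grasp_force: 0.0
```

```bash
python3 st.py
python3 - <<'E'
from h import *
r0=[180,-39.8,0];p0=[.574,-.132,.143]
print(move(p0,r0,[.545,-.132,.17],[180,-33,0]))
print(move(p0,r0,[.495,-.132,.22],[180,-22,0]))
from cell import eyes
s=eyes.read_camera('side');
cv2.imwrite('pics/s6.png',cv2.resize(s['frame'][170:330,360:520],(600,600),interpolation=cv2.INTER_CUBIC)[:,:,::-1])
E
```

```text
15.3333 [ 21.8242  -7.6243  -4.2025 131.4479 -34.7333  21.0145 -43.7511] [ 0.5751 -0.1329  0.1447] [-179.8514  -39.9493   -0.0356] F [-0.7448  0.0578 -0.4422] bar [ 0.6418 -0.1329  0.2084]
[-0.0167, 0.0, -0.131, 0.0, -0.0378, -0.0]
[-0.038, 0.0, -0.3658, 0.0, -0.0989, -0.0]
```

View pics/s6.png

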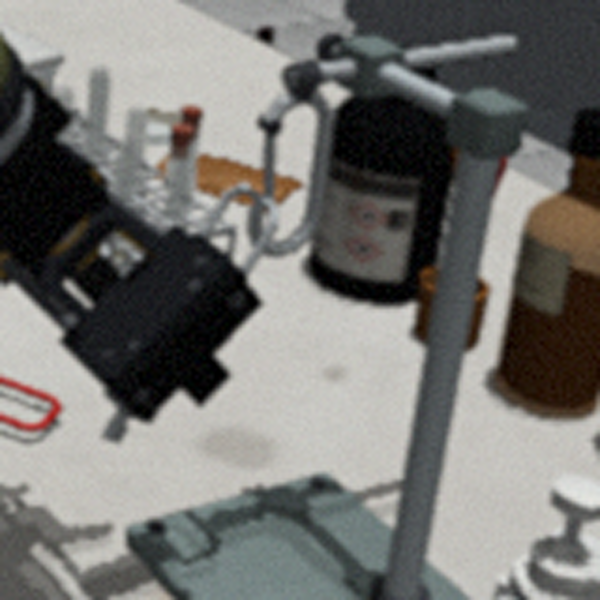

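Call:
servo_tool(
  series=[
    [[0,0,0,0,0,0,0.95],[0,0,0,0,0,0,0.95],[0,0,0,0,0,0,0.95],[0,0,0,0,0,0,0.95]],
  ],
)

```text
time_s: 15.72
tool_pos: [0.5751, -0.1328, 0.1446]
tool_rot: [-179.8, -39.9, -0.0]
force: [0.5, -0.2, -0.5]
grip_width: 0.0818
grasp_force: 0.0
```

```bash
cat > kv.py <<'E'
from h import *
from cell import eyes,get_obs
def kang(n=4):
    # key points near y=-.132 slab below hook: wire/block pts in the side view
    for i in range(n):
        s=eyes.read_camera('side');P=cloud(s)
        m=(abs(P[...,1]+.133)<.03)&(P[...,2]>.03)&(P[...,2]<.19)&(P[...,0]>.57)&(P[...,0]<.72)
        q=P[m]
        print(get_obs()['time_s'],m.sum(),q.mean(0).round(4) if m.any() else '', q.min(0).round(3) if m.any() else '',q.max(0).round(3) if m.any() else '')
E
python3 -c "
from kv import *
kang(8)"
```

```text
15.7667 493 [ 0.6432 -0.1368  0.1429] [ 0.626 -0.153  0.084] [ 0.675 -0.111  0.19 ]
15.8167 441 [ 0.6243 -0.1384  0.1334] [ 0.613 -0.153  0.076] [ 0.645 -0.112  0.19 ]
15.8667 227 [ 0.6013 -0.1391  0.1253] [ 0.587 -0.152  0.077] [ 0.645 -0.113  0.19 ]
15.9167 60 [ 0.5862 -0.1417  0.1304] [ 0.57  -0.152  0.091] [ 0.645 -0.133  0.19 ]
15.9667 11 [ 0.629  -0.1348  0.1826] [ 0.57  -0.143  0.125] [ 0.645 -0.132  0.19 ]
16.0167 7 [ 0.6337 -0.134   0.1879] [ 0.628 -0.136  0.186] [ 0.641 -0.132  0.19 ]
16.0667 51 [ 0.5867 -0.1416  0.1325] [ 0.57  -0.152  0.09 ] [ 0.647 -0.132  0.19 ]
16.1167 217 [ 0.597  -0.139   0.1235] [ 0.583 -0.153  0.077] [ 0.64  -0.113  0.19 ]
```

The key swings freely on the hook. Withdrawing the open gripper.

Call:
servo_tool(
  series=[
    [[-0.004,0,-0.04,0,-0.01,0,0.95],[-0.01,0,-0.08,0,-0.022,0,0.95],[-0.017,0,-0.13,0,-0.038,0,0.95],[-0.022,0,-0.18,0,-0.05,0,0.95],[-0.026,0,-0.23,0,-0.062,0,0.95],[-0.03,0,-0.28,0,-0.076,0,0.95],[-0.034,0,-0.33,0,-0.09,0,0.95],[-0.038,0,-0.366,0,-0.099,0,0.95],[-0.038,0,-0.366,0,-0.099,0,0.95],[-0.038,0,-0.366,0,-0.099,0,0.95],[-0.038,0,-0.366,0,-0.099,0,0.95],[-0.038,0,-0.366,0,-0.099,0,0.95]],
  ],
)

```text
time_s: 17.12
tool_pos: [0.4953, -0.1328, 0.2202]
tool_rot: [-179.8, -22.1, -0.0]
force: [0.3, 0.3, 0.2]
grip_width: 0.0827
grasp_force: 0.0
```

Call:
servo_tool(
  series=[
    [[0,0,0,0,0,0,0.95],[0,0,0,0,0,0,0.95],[0,0,0,0,0,0,0.95],[0,0,0,0,0,0,0.95],[0,0,0,0,0,0,0.95],[0,0,0,0,0,0,0.95],[0,0,0,0,0,0,0.95],[0,0,0,0,0,0,0.95],[0,0,0,0,0,0,0.95],[0,0,0,0,0,0,0.95],[0,0,0,0,0,0,0.95],[0,0,0,0,0,0,0.95]],
  ],
)

```text
time_s: 18.12
tool_pos: [0.4959, -0.1331, 0.2215]
tool_rot: [-179.9, -22.1, 0.0]
force: [0.3, 0.6, 0.2]
grip_width: 0.0827
grasp_force: 0.0
```

```bash
python3 st.py; python3 -c "
from kv import *
kang(14)"
```

```text
18.1167 [ 28.9789 -13.7419 -10.6058 119.5127 -11.7184  53.426  -66.4679] [ 0.4959 -0.1331  0.2215] [-179.8741  -22.1252    0.0123] F [0.2768 0.6064 0.1729] bar [ 0.5788 -0.1331  0.2617]
18.1667 466 [ 0.6506 -0.1369  0.146 ] [ 0.627 -0.152  0.091] [ 0.686 -0.111  0.19 ]
18.2167 466 [ 0.6491 -0.1367  0.1457] [ 0.626 -0.152  0.09 ] [ 0.685 -0.11   0.19 ]
18.2667 515 [ 0.639  -0.136   0.1423] [ 0.623 -0.152  0.084] [ 0.67  -0.111  0.19 ]
18.3167 588 [ 0.6226 -0.1355  0.1375] [ 0.613 -0.152  0.078] [ 0.645 -0.11   0.19 ]
18.3667 626 [ 0.6028 -0.1361  0.1377] [ 0.592 -0.153  0.077] [ 0.645 -0.111  0.19 ]
18.4167 643 [ 0.5867 -0.1364  0.1423] [ 0.57  -0.154  0.08 ] [ 0.646 -0.111  0.19 ]
18.4667 423 [ 0.584  -0.137   0.1575] [ 0.57  -0.153  0.105] [ 0.64  -0.112  0.19 ]
18.5167 429 [ 0.5838 -0.137   0.1579] [ 0.57  -0.153  0.104] [ 0.645 -0.112  0.19 ]
18.5667 583 [ 0.5863 -0.1368  0.1468] [ 0.57  -0.153  0.083] [ 0.646 -0.11   0.19 ]
18.6167 639 [ 0.599  -0.1364  0.1378] [ 0.586 -0.153  0.077] [ 0.64 -0.11  0.19]
18.6667 569 [ 0.6181 -0.1364  0.1368] [ 0.609 -0.152  0.076] [ 0.64  -0.112  0.189]
18.7167 526 [ 0.6354 -0.1362  0.1408] [ 0.622 -0.153  0.081] [ 0.662 -0.11   0.19 ]
18.7667 484 [ 0.6464 -0.1366  0.1445] [ 0.627 -0.152  0.087] [ 0.681 -0.112  0.19 ]
18.8167 468 [ 0.6491 -0.1367  0.1457] [ 0.628 -0.152  0.089] [ 0.686 -0.111  0.19 ]
```

Still swinging; waiting for it to damp.

Call:
servo_tool(
  series=[
    [[0,0,0,0,0,0,0.95],[0,0,0,0,0,0,0.95],[0,0,0,0,0,0,0.95],[0,0,0,0,0,0,0.95],[0,0,0,0,0,0,0.95],[0,0,0,0,0,0,0.95],[0,0,0,0,0,0,0.95],[0,0,0,0,0,0,0.95],[0,0,0,0,0,0,0.95],[0,0,0,0,0,0,0.95],[0,0,0,0,0,0,0.95],[0,0,0,0,0,0,0.95]],
  ],
)

```text
time_s: 19.82
tool_pos: [0.4959, -0.1331, 0.2215]
tool_rot: [-179.9, -22.1, 0.0]
force: [-0.0, -1.2, -0.6]
grip_width: 0.0826
grasp_force: 0.0
```

Call:
servo_tool(
  series=[
    [[0,0,0,0,0,0,0.95],[0,0,0,0,0,0,0.95],[0,0,0,0,0,0,0.95],[0,0,0,0,0,0,0.95],[0,0,0,0,0,0,0.95],[0,0,0,0,0,0,0.95],[0,0,0,0,0,0,0.95],[0,0,0,0,0,0,0.95],[0,0,0,0,0,0,0.95],[0,0,0,0,0,0,0.95],[0,0,0,0,0,0,0.95],[0,0,0,0,0,0,0.95]],
  ],
)

```text
time_s: 20.82
tool_pos: [0.4959, -0.1331, 0.2215]
tool_rot: [-179.9, -22.1, 0.0]
force: [-0.8, -0.2, 0.4]
grip_width: 0.0826
grasp_force: 0.0
```

Call:
servo_tool(
  series=[
    [[0,0,0,0,0,0,0.95],[0,0,0,0,0,0,0.95],[0,0,0,0,0,0,0.95],[0,0,0,0,0,0,0.95],[0,0,0,0,0,0,0.95],[0,0,0,0,0,0,0.95],[0,0,0,0,0,0,0.95],[0,0,0,0,0,0,0.95],[0,0,0,0,0,0,0.95],[0,0,0,0,0,0,0.95],[0,0,0,0,0,0,0.95],[0,0,0,0,0,0,0.95]],
  ],
)

```text
time_s: 21.82
tool_pos: [0.4958, -0.1331, 0.2215]
tool_rot: [-179.9, -22.1, 0.0]
force: [-0.4, -0.0, -0.4]
grip_width: 0.0827
grasp_force: 0.0
```

Call:
servo_tool(
  series=[
    [[0,0,0,0,0,0,0.95],[0,0,0,0,0,0,0.95],[0,0,0,0,0,0,0.95],[0,0,0,0,0,0,0.95],[0,0,0,0,0,0,0.95],[0,0,0,0,0,0,0.95],[0,0,0,0,0,0,0.95],[0,0,0,0,0,0,0.95],[0,0,0,0,0,0,0.95],[0,0,0,0,0,0,0.95],[0,0,0,0,0,0,0.95],[0,0,0,0,0,0,0.95]],
  ],
)

```text
time_s: 22.82
tool_pos: [0.4958, -0.1331, 0.2215]
tool_rot: [-179.9, -22.1, 0.0]
force: [0.2, -1.2, -0.8]
grip_width: 0.0828
grasp_force: 0.0
```

```bash
python3 -c "
from kv import *
kang(14)"
```

```text
22.8667 662 [ 0.5878 -0.1367  0.1408] [ 0.57  -0.153  0.081] [ 0.645 -0.111  0.19 ]
22.9167 651 [ 0.5937 -0.1364  0.1387] [ 0.579 -0.152  0.077] [ 0.64  -0.111  0.19 ]
22.9667 628 [ 0.6047 -0.1361  0.1373] [ 0.594 -0.152  0.076] [ 0.646 -0.11   0.19 ]
23.0167 589 [ 0.6176 -0.1359  0.1367] [ 0.609 -0.152  0.077] [ 0.647 -0.11   0.189]
23.0667 542 [ 0.6288 -0.1361  0.1389] [ 0.617 -0.153  0.078] [ 0.649 -0.11   0.189]
23.1167 523 [ 0.636  -0.1358  0.141 ] [ 0.623 -0.153  0.082] [ 0.663 -0.111  0.19 ]
23.1667 521 [ 0.6372 -0.1358  0.1418] [ 0.623 -0.153  0.081] [ 0.665 -0.111  0.19 ]
23.2167 539 [ 0.6327 -0.1359  0.1396] [ 0.619 -0.153  0.08 ] [ 0.658 -0.11   0.19 ]
23.2667 561 [ 0.6228 -0.1355  0.1381] [ 0.612 -0.152  0.076] [ 0.645 -0.109  0.19 ]
23.3167 605 [ 0.6107 -0.1361  0.1375] [ 0.602 -0.152  0.076] [ 0.645 -0.111  0.19 ]
23.3667 636 [ 0.599  -0.1364  0.1376] [ 0.586 -0.153  0.077] [ 0.645 -0.111  0.19 ]
23.4167 653 [ 0.5909 -0.1366  0.1395] [ 0.575 -0.153  0.08 ] [ 0.64  -0.111  0.19 ]
23.4667 665 [ 0.5888 -0.1366  0.1403] [ 0.571 -0.152  0.081] [ 0.646 -0.111  0.189]
23.5167 651 [ 0.5923 -0.1365  0.1394] [ 0.576 -0.153  0.078] [ 0.646 -0.111  0.19 ]
```

Call:
servo_tool(
  series=[
    [[0,0,0,0,0,0,0.95],[0,0,0,0,0,0,0.95],[0,0,0,0,0,0,0.95],[0,0,0,0,0,0,0.95],[0,0,0,0,0,0,0.95],[0,0,0,0,0,0,0.95],[0,0,0,0,0,0,0.95],[0,0,0,0,0,0,0.95],[0,0,0,0,0,0,0.95],[0,0,0,0,0,0,0.95],[0,0,0,0,0,0,0.95],[0,0,0,0,0,0,0.95]],
  ],
)

```text
time_s: 24.52
tool_pos: [0.4959, -0.1331, 0.2215]
tool_rot: [-179.9, -22.1, 0.0]
force: [0.4, 0.1, -0.3]
grip_width: 0.0831
grasp_force: 0.0
```

Call:
servo_tool(
  series=[
    [[0,0,0,0,0,0,0.95],[0,0,0,0,0,0,0.95],[0,0,0,0,0,0,0.95],[0,0,0,0,0,0,0.95],[0,0,0,0,0,0,0.95],[0,0,0,0,0,0,0.95],[0,0,0,0,0,0,0.95],[0,0,0,0,0,0,0.95],[0,0,0,0,0,0,0.95],[0,0,0,0,0,0,0.95],[0,0,0,0,0,0,0.95],[0,0,0,0,0,0,0.95]],
  ],
)

```text
time_s: 25.52
tool_pos: [0.4959, -0.1331, 0.2215]
tool_rot: [-179.9, -22.1, 0.0]
force: [-0.1, -0.2, 0.6]
grip_width: 0.0828
grasp_force: 0.0
```

Call:
servo_tool(
  series=[
    [[0,0,0,0,0,0,0.95],[0,0,0,0,0,0,0.95],[0,0,0,0,0,0,0.95],[0,0,0,0,0,0,0.95],[0,0,0,0,0,0,0.95],[0,0,0,0,0,0,0.95],[0,0,0,0,0,0,0.95],[0,0,0,0,0,0,0.95],[0,0,0,0,0,0,0.95],[0,0,0,0,0,0,0.95],[0,0,0,0,0,0,0.95],[0,0,0,0,0,0,0.95]],
  ],
)

```text
time_s: 26.52
tool_pos: [0.4959, -0.1331, 0.2215]
tool_rot: [-179.9, -22.1, 0.0]
force: [-0.2, -0.4, 0.3]
grip_width: 0.0824
grasp_force: 0.0
```

Call:
servo_tool(
  series=[
    [[0,0,0,0,0,0,0.95],[0,0,0,0,0,0,0.95],[0,0,0,0,0,0,0.95],[0,0,0,0,0,0,0.95],[0,0,0,0,0,0,0.95],[0,0,0,0,0,0,0.95],[0,0,0,0,0,0,0.95],[0,0,0,0,0,0,0.95],[0,0,0,0,0,0,0.95],[0,0,0,0,0,0,0.95],[0,0,0,0,0,0,0.95],[0,0,0,0,0,0,0.95]],
  ],
)

```text
time_s: 27.52
tool_pos: [0.4959, -0.1331, 0.2215]
tool_rot: [-179.9, -22.1, 0.0]
force: [-0.2, -0.9, 0.1]
grip_width: 0.0825
grasp_force: 0.0
```

Call:
servo_tool(
  series=[
    [[0,0,0,0,0,0,0.95],[0,0,0,0,0,0,0.95],[0,0,0,0,0,0,0.95],[0,0,0,0,0,0,0.95],[0,0,0,0,0,0,0.95],[0,0,0,0,0,0,0.95],[0,0,0,0,0,0,0.95],[0,0,0,0,0,0,0.95],[0,0,0,0,0,0,0.95],[0,0,0,0,0,0,0.95],[0,0,0,0,0,0,0.95],[0,0,0,0,0,0,0.95]],
  ],
)

```text
time_s: 28.52
tool_pos: [0.4959, -0.1331, 0.2215]
tool_rot: [-179.9, -22.1, 0.0]
force: [0.5, 0.1, -0.0]
grip_width: 0.083
grasp_force: 0.0
```

Call:
servo_tool(
  series=[
    [[0,0,0,0,0,0,0.95],[0,0,0,0,0,0,0.95],[0,0,0,0,0,0,0.95],[0,0,0,0,0,0,0.95],[0,0,0,0,0,0,0.95],[0,0,0,0,0,0,0.95],[0,0,0,0,0,0,0.95],[0,0,0,0,0,0,0.95],[0,0,0,0,0,0,0.95],[0,0,0,0,0,0,0.95],[0,0,0,0,0,0,0.95],[0,0,0,0,0,0,0.95]],
  ],
)

```text
time_s: 29.52
tool_pos: [0.4959, -0.1331, 0.2215]
tool_rot: [-179.9, -22.1, 0.0]
force: [0.2, 0.7, 0.5]
grip_width: 0.0825
grasp_force: 0.0
```

Call:
servo_tool(
  series=[
    [[0,0,0,0,0,0,0.95],[0,0,0,0,0,0,0.95],[0,0,0,0,0,0,0.95],[0,0,0,0,0,0,0.95],[0,0,0,0,0,0,0.95],[0,0,0,0,0,0,0.95],[0,0,0,0,0,0,0.95],[0,0,0,0,0,0,0.95],[0,0,0,0,0,0,0.95],[0,0,0,0,0,0,0.95],[0,0,0,0,0,0,0.95],[0,0,0,0,0,0,0.95]],
  ],
)

```text
time_s: 30.52
tool_pos: [0.4959, -0.1331, 0.2215]
tool_rot: [-179.9, -22.1, 0.0]
force: [-0.5, -0.3, 0.4]
grip_width: 0.0829
grasp_force: 0.0
```

Call:
servo_tool(
  series=[
    [[0,0,0,0,0,0,0.95],[0,0,0,0,0,0,0.95],[0,0,0,0,0,0,0.95],[0,0,0,0,0,0,0.95],[0,0,0,0,0,0,0.95],[0,0,0,0,0,0,0.95],[0,0,0,0,0,0,0.95],[0,0,0,0,0,0,0.95],[0,0,0,0,0,0,0.95],[0,0,0,0,0,0,0.95],[0,0,0,0,0,0,0.95],[0,0,0,0,0,0,0.95]],
  ],
)

```text
time_s: 31.52
tool_pos: [0.4958, -0.1331, 0.2215]
tool_rot: [-179.9, -22.1, 0.0]
force: [-0.5, -0.1, -0.1]
grip_width: 0.0826
grasp_force: 0.0
```

```bash
python3 -c "
from kv import *
kang(12)"
```

```text
31.5667 603 [ 0.6112 -0.1362  0.1372] [ 0.603 -0.152  0.075] [ 0.646 -0.111  0.19 ]
31.6167 606 [ 0.6123 -0.136   0.137 ] [ 0.604 -0.152  0.076] [ 0.646 -0.112  0.189]
31.6667 601 [ 0.6135 -0.1359  0.1367] [ 0.605 -0.153  0.076] [ 0.64  -0.109  0.19 ]
31.7167 596 [ 0.6144 -0.136   0.137 ] [ 0.606 -0.152  0.076] [ 0.645 -0.111  0.19 ]
31.7667 601 [ 0.6149 -0.136   0.137 ] [ 0.607 -0.153  0.076] [ 0.647 -0.11   0.19 ]
31.8167 602 [ 0.6148 -0.1361  0.137 ] [ 0.606 -0.152  0.077] [ 0.646 -0.111  0.19 ]
31.8667 597 [ 0.6143 -0.136   0.1371] [ 0.606 -0.153  0.076] [ 0.645 -0.111  0.189]
31.9167 600 [ 0.6136 -0.1359  0.1366] [ 0.606 -0.153  0.075] [ 0.646 -0.111  0.19 ]
31.9667 604 [ 0.6129 -0.1361  0.1374] [ 0.605 -0.152  0.077] [ 0.646 -0.11   0.19 ]
32.0167 609 [ 0.6121 -0.136   0.137 ] [ 0.604 -0.153  0.077] [ 0.645 -0.11   0.19 ]
32.0667 609 [ 0.6118 -0.1361  0.137 ] [ 0.604 -0.152  0.076] [ 0.641 -0.111  0.19 ]
32.1167 607 [ 0.6119 -0.1361  0.137 ] [ 0.604 -0.153  0.076] [ 0.646 -0.111  0.19 ]
```

Call:
servo_tool(
  series=[
    [[0,0,0,0,0,0,0.95],[0,0,0,0,0,0,0.95],[0,0,0,0,0,0,0.95],[0,0,0,0,0,0,0.95],[0,0,0,0,0,0,0.95],[0,0,0,0,0,0,0.95],[0,0,0,0,0,0,0.95],[0,0,0,0,0,0,0.95],[0,0,0,0,0,0,0.95],[0,0,0,0,0,0,0.95],[0,0,0,0,0,0,0.95],[0,0,0,0,0,0,0.95]],
  ],
)

```text
time_s: 33.12
tool_pos: [0.4959, -0.1331, 0.2215]
tool_rot: [-179.9, -22.1, 0.0]
force: [0.1, 0.1, 0.8]
grip_width: 0.0827
grasp_force: 0.0
```

Call:
servo_tool(
  series=[
    [[0,0,0,0,0,0,0.95],[0,0,0,0,0,0,0.95],[0,0,0,0,0,0,0.95],[0,0,0,0,0,0,0.95],[0,0,0,0,0,0,0.95],[0,0,0,0,0,0,0.95],[0,0,0,0,0,0,0.95],[0,0,0,0,0,0,0.95],[0,0,0,0,0,0,0.95],[0,0,0,0,0,0,0.95],[0,0,0,0,0,0,0.95],[0,0,0,0,0,0,0.95]],
  ],
)

```text
time_s: 34.12
tool_pos: [0.4959, -0.1331, 0.2215]
tool_rot: [-179.9, -22.1, 0.0]
force: [0.3, 0.5, 0.2]
grip_width: 0.0826
grasp_force: 0.0
```

Run:
```python
from kv import *
kang(6)
s=eyes.read_camera('side')
cv2.imwrite('pics/s7.png',cv2.resize(s['frame'][170:310,380:500],(514,600),interpolation=cv2.INTER_CUBIC)[:,:,::-1])
```

```text
34.1667 603 [ 0.6132 -0.136   0.1367] [ 0.605 -0.153  0.075] [ 0.645 -0.11   0.19 ]
34.2167 601 [ 0.6133 -0.136   0.1365] [ 0.605 -0.152  0.076] [ 0.644 -0.11   0.19 ]
34.2667 607 [ 0.6133 -0.136   0.1368] [ 0.605 -0.153  0.075] [ 0.645 -0.11   0.19 ]
34.3167 604 [ 0.6133 -0.136   0.1368] [ 0.605 -0.152  0.076] [ 0.646 -0.11   0.19 ]
34.3667 605 [ 0.6133 -0.1361  0.1369] [ 0.605 -0.153  0.075] [ 0.644 -0.111  0.19 ]
34.4167 601 [ 0.6132 -0.136   0.1368] [ 0.605 -0.153  0.076] [ 0.64  -0.111  0.19 ]
```

View pics/s7.png

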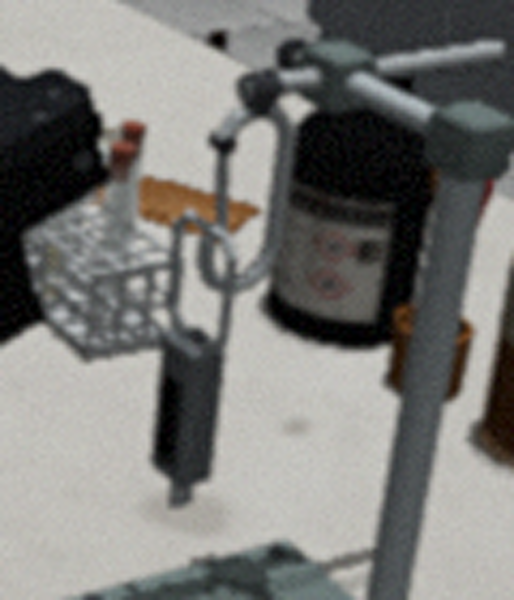

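The last picture shows the key hanging, but its lower end is at z ≈ 0.075. That puts the bar at about 0.22, so it rests on top of the nose (207,235) in front of the gate, not in the bowl: the key pivoted in my 20 N grip. To mend it, I'll regrasp the hanging key at 60 N, push in further, lower, and verify by depth.

```bash
python3 - <<'E'
from h import *
p0=[.496,-.133,.2213];r0=[180,-22,0]
print(move(p0,r0,[.568,-.133,.177],[180,-40,0]))
E
cat >> kv.py <<'E'
def look():
    s=eyes.read_camera('side');P=cloud(s)
    a=(abs(P[...,1]+.133)<.012)
    g=P[a&(P[...,2]>.236)&(P[...,2]<.258)&(P[...,0]>.608)&(P[...,0]<.646)]
    k=np.polyfit(g[:,2],g[:,0],1) if len(g)>5 else [0,0]
    print('t',get_obs()['time_s'],'gate n',len(g),'angle',round(float(-np.arctan(k[0])-.104),3),'x@230',round(float(np.polyval(k,.230)),4))
    # near side wire of bow (y about -.1515) and block
    b=P[(P[...,1]<-.142)&(P[...,1]>-.165)&(P[...,2]>.03)&(P[...,2]<.26)&(P[...,0]>.59)&(P[...,0]<.66)]
    if len(b): 
        t=b[b[:,2]>b[:,2].max()-.008];print('near wire top',b[:,2].max().round(4),t.mean(0).round(4),'low',b[:,2].min().round(4))
E
python3 -c "
from kv import *
look()"
```

```text
[0.1672, -0.0, 0.2268, 0.0, 0.1, 0.0]
t 34.5167 gate n 30 angle 0.031 x@230 0.6219
near wire top 0.2243 [ 0.6162 -0.1459  0.2202] low 0.0956
```

Call:
servo_tool(
  series=[
    [[0.04,0,0.055,0,0.025,0,0.95],[0.08,0,0.11,0,0.05,0,0.95],[0.12,0,0.17,0,0.075,0,0.95],[0.167,0,0.227,0,0.1,0,0.95],[0.167,0,0.227,0,0.1,0,0.95],[0.167,0,0.227,0,0.1,0,0.95]],
  ],
)

```text
time_s: 35.02
tool_pos: [0.5667, -0.1321, 0.1755]
tool_rot: [-179.7, -39.9, -0.1]
force: [0.2, -0.4, -0.0]
grip_width: 0.0827
grasp_force: 0.0
```

```bash
python3 st.py; python3 -c "
from kv import *
o=get_obs();print(move(o['tool_pos'],o['tool_rot'],[.626,-.133,.108],[180,-40,0]))"
```

```text
35.0167 [ 22.7147 -11.2909  -4.5266 130.3974 -30.2677  25.4714 -48.6216] [ 0.5667 -0.1321  0.1755] [-179.7069  -39.8867   -0.0953] F [ 0.1822 -0.3903 -0.0153] bar [ 0.6335 -0.1322  0.2391]
[0.0072, 0.0043, 0.2994, -0.0013, 0.0006, -0.0004]
```

Call:
servo_tool(
  series=[
    [[0.002,0.002,0.06,0,0,0,0.95],[0.003,0.003,0.12,0,0,0,0.95],[0.004,0.004,0.18,0,0,0,0.95],[0.006,0.004,0.23,0,0,0,0.95],[0.007,0.004,0.27,0,0,0,0.95],[0.007,0.004,0.295,0,0,0,0.95],[0.007,0.004,0.299,0,0,0,0.95],[0.007,0.004,0.299,0,0,0,0.6],[0.007,0.004,0.299,0,0,0,0.45]],
  ],
)

```text
time_s: 35.77
tool_pos: [0.6277, -0.1342, 0.1112]
tool_rot: [-179.9, -40.2, -0.0]
force: [0.3, -1.0, -0.3]
grip_width: 0.076
grasp_force: 0.0
```

```bash
python3 st.py
python3 - <<'E'
from kv import *
look()
s=eyes.read_camera('side');P=cloud(s)
b=P[(P[...,1]<-.13)&(P[...,1]>-.16)&(P[...,2]>.05)&(P[...,2]<.2)&(P[...,0]>.59)&(P[...,0]<.66)]
print(b.min(0),b.max(0),len(b))
E
```

```text
35.7667 [ 19.4673   1.8425  -4.0946 127.3182 -40.5713  15.275  -38.5153] [ 0.6277 -0.1342  0.1112] [-179.8614  -40.1898   -0.03  ] F [ 0.313  -0.9907 -0.2794] bar [ 0.6941 -0.1342  0.1752]
t 35.8167 gate n 30 angle 0.026 x@230 0.622
near wire top 0.2241 [ 0.6161 -0.1463  0.22  ] low 0.1856
[ 0.59120222 -0.15851067  0.15908748] [ 0.65297811 -0.13048455  0.19998336] 100
```

Key still in place with no contact. Closing at 60 N.

Call:
servo_tool(
  series=[
    [[0,0,0,0,0,0,0.5],[0,0,0,0,0,0,0.4],[0,0,0,0,0,0,0.32],[0,0,0,0,0,0,0.25],[0,0,0,0,0,0,0.15],[0,0,0,0,0,0,0.1],[0,0,0,0,0,0,0.1],[0,0,0,0,0,0,0.1]],
  ],
  grip_force=60,
)

```text
time_s: 36.53
tool_pos: [0.6273, -0.1337, 0.1099]
tool_rot: [-179.8, -40.1, -0.0]
force: [-0.2, 0.9, -0.2]
grip_width: 0.0236
grasp_force: 60.0
```

```bash
python3 st.py; python3 -c "
from kv import *
look()"
```

```text
36.5333 [ 19.419    1.9202  -4.0883 127.3744 -40.6406  15.2239 -38.444 ] [ 0.6273 -0.1337  0.1099] [-179.8407  -40.1084   -0.0163] F [-0.2149  0.8735 -0.2187] bar [ 0.6938 -0.1337  0.1738]
t 36.5833 gate n 31 angle 0.015 x@230 0.6219
near wire top 0.2239 [ 0.6156 -0.1471  0.2203] low 0.1848
```

Call:
servo_tool(
  series=[
    [[0.0057,0,-0.0068,0,0,0,0.1],[0.0114,0,-0.0136,0,0,0,0.1],[0.0171,0,-0.0204,0,0,0,0.1],[0.0196,0,-0.0183,0,0,0,0.1],[0.0222,0,-0.0161,0,0,0,0.1],[0.0247,0,-0.014,0,0,0,0.1],[0.0273,0,-0.0118,0,0,0,0.1],[0.0298,0,-0.0097,0,0,0,0.1],[0.0324,0,-0.0076,0,0,0,0.1],[0.0324,0,-0.0076,0,0,0,0.1],[0.0324,0,-0.0076,0,0,0,0.1]],
  ],
)

```text
time_s: 37.5
tool_pos: [0.6331, -0.1339, 0.1177]
tool_rot: [-179.8, -40.1, -0.1]
force: [-4.2, -0.4, -1.4]
grip_width: 0.0235
grasp_force: 60.0
```

```bash
python3 st.py; python3 -c "
from kv import *
look()"
```

```text
37.5 [ 19.0531   1.837   -3.913  126.337  -37.7584  16.0019 -41.5897] [ 0.6331 -0.1339  0.1177] [-179.8337  -40.0909   -0.0507] F [-4.1535 -0.4121 -1.3523] bar [ 0.6996 -0.134   0.1816]
t 37.55 gate n 35 angle 0.143 x@230 0.626
near wire top 0.2326 [ 0.6208 -0.1467  0.2288] low 0.1938
```

Call:
servo_tool(
  series=[
    [[0.0026,0,0.0021,0,0,0,0.1],[0.0051,0,0.0043,0,0,0,0.1],[0.0077,0,0.0064,0,0,0,0.1],[0.0102,0,0.0086,0,0,0,0.1],[0.0115,0,0.0096,0,0,0,0.1],[0.0115,0,0.0096,0,0,0,0.1],[0.0115,0,0.0096,0,0,0,0.1]],
  ],
)

```text
time_s: 38.13
tool_pos: [0.6376, -0.1338, 0.1178]
tool_rot: [-179.8, -40.1, -0.0]
force: [-3.6, -0.8, -0.8]
grip_width: 0.0236
grasp_force: 60.0
```

```bash
python3 st.py; python3 -c "
from kv import *
look();look()"
```

```text
38.1333 [ 18.8943   2.3363  -3.9391 125.8073 -37.349   15.9267 -42.0975] [ 0.6376 -0.1338  0.1178] [-179.8352  -40.0965   -0.0378] F [-3.5604 -0.8058 -0.8339] bar [ 0.7041 -0.1339  0.1817]
t 38.1833 gate n 33 angle 0.254 x@230 0.6303
near wire top 0.2316 [ 0.6252 -0.1472  0.228 ] low 0.1938
t 38.2333 gate n 32 angle 0.249 x@230 0.6299
near wire top 0.232 [ 0.6255 -0.1465  0.228 ] low 0.1946
```

Call:
servo_tool(
  series=[
    [[0.002,0,0.0017,0,0,0,0.1],[0.004,0,0.0034,0,0,0,0.1],[0.004,0,0.0034,0,0,0,0.1],[0.004,0,0.0034,0,0,0,0.1]],
  ],
)

```text
time_s: 38.57
tool_pos: [0.6393, -0.1339, 0.1179]
tool_rot: [-179.8, -40.1, -0.0]
force: [-3.7, -0.2, -0.7]
grip_width: 0.0238
grasp_force: 60.0
```

```bash
python3 st.py; python3 -c "
from kv import *
look()"
```

```text
38.5667 [ 18.8397   2.512   -3.9421 125.6121 -37.2042  15.8956 -42.2745] [ 0.6393 -0.1339  0.1179] [-179.8444  -40.1102   -0.0357] F [-3.6807 -0.2134 -0.7305] bar [ 0.7058 -0.134   0.1818]
t 38.6167 gate n 34 angle 0.337 x@230 0.6327
near wire top 0.2318 [ 0.627  -0.1474  0.2275] low 0.1974
```

Call:
servo_tool(
  series=[
    [[-0.0032,0,0.0038,0,0,0,0.1],[-0.0064,0,0.0077,0,0,0,0.1],[-0.0096,0,0.0115,0,0,0,0.1],[-0.0128,0,0.0153,0,0,0,0.1],[-0.016,0,0.0191,0,0,0,0.1],[-0.0193,0,0.023,0,0,0,0.1],[-0.0225,0,0.0268,0,0,0,0.1],[-0.0257,0,0.0306,0,0,0,0.1],[-0.0257,0,0.0306,0,0,0,0.1]],
  ],
)

```text
time_s: 39.37
tool_pos: [0.639, -0.1338, 0.1054]
tool_rot: [-179.8, -40.1, -0.1]
force: [-3.0, -0.5, -2.5]
grip_width: 0.0235
grasp_force: 60.0
```

```bash
python3 st.py; python3 -c "
from kv import *
look()"
```

```text
39.3667 [ 19.3768   3.7025  -4.5167 126.1267 -40.6834  14.5472 -38.6011] [ 0.639  -0.1338  0.1054] [-179.8209  -40.0681   -0.0529] F [-3.0437 -0.5096 -2.5041] bar [ 0.7056 -0.1339  0.1692]
t 39.4167 gate n 33 angle 0.156 x@230 0.6275
near wire top 0.2193 [ 0.627  -0.1465  0.2156] low 0.182
```

The bar top is now at 0.219, below where it sat on the nose, so it is behind the nose. Continuing down.

Call:
servo_tool(
  series=[
    [[-0.0032,0,0.0038,0,0,0,0.1],[-0.0064,0,0.0077,0,0,0,0.1],[-0.0096,0,0.0115,0,0,0,0.1],[-0.0128,0,0.0153,0,0,0,0.1],[-0.0135,0,0.0207,0,0,0,0.1],[-0.0142,0,0.026,0,0,0,0.1],[-0.0149,0,0.0314,0,0,0,0.1],[-0.0156,0,0.0368,0,0,0,0.1],[-0.0156,0,0.0368,0,0,0,0.1]],
  ],
)

```text
time_s: 40.17
tool_pos: [0.6431, -0.1338, 0.0945]
tool_rot: [-179.8, -40.1, -0.0]
force: [-0.6, -0.1, -1.8]
grip_width: 0.0234
grasp_force: 60.0
```

```bash
python3 st.py; python3 -c "
from kv import *
look()"
```

```text
40.1667 [ 20.0264   5.2512  -5.3667 126.0771 -44.0511  13.2212 -35.0968] [ 0.6431 -0.1338  0.0945] [-179.8447  -40.1222   -0.0348] F [-0.5684 -0.1469 -1.7751] bar [ 0.7096 -0.1339  0.1583]
t 40.2167 gate n 31 angle 0.013 x@230 0.6217
near wire top 0.209 [ 0.6319 -0.1468  0.2047] low 0.1683
```

The gate is shut again (x = 0.6217), with the bar below the nose top and inside. Seating it in the bowl.

Call:
servo_tool(
  series=[
    [[-0.0016,0,0.0045,0,0,0,0.1],[-0.0032,0,0.009,0,0,0,0.1],[-0.0048,0,0.0135,0,0,0,0.1],[-0.0064,0,0.018,0,0,0,0.1],[-0.008,0,0.0225,0,0,0,0.1],[-0.0092,0,0.026,0,0,0,0.1],[-0.0092,0,0.026,0,0,0,0.1],[-0.0092,0,0.026,0,0,0,0.1]],
  ],
)

```text
time_s: 40.88
tool_pos: [0.6458, -0.1339, 0.0867]
tool_rot: [-179.8, -40.1, -0.1]
force: [0.3, 0.2, -1.6]
grip_width: 0.0236
grasp_force: 60.0
```

```bash
python3 st.py; python3 -c "
from kv import *
look()"
```

```text
40.8833 [ 20.6959   6.3492  -6.1775 126.0029 -46.4248  12.355  -32.6134] [ 0.6458 -0.1339  0.0867] [-179.8364  -40.1119   -0.0516] F [ 0.3234  0.1989 -1.5603] bar [ 0.7123 -0.1339  0.1506]
t 40.9333 gate n 33 angle 0.031 x@230 0.6218
near wire top 0.2013 [ 0.6346 -0.1469  0.1967] low 0.1625
```

Call:
servo_tool(
  series=[
    [[-0.001,0,0.003,0,0,0,0.2],[-0.002,0,0.006,0,0,0,0.3],[-0.002,0,0.006,0,0,0,0.4],[-0.002,0,0.006,0,0,0,0.6],[-0.002,0,0.006,0,0,0,0.8],[-0.002,0,0.006,0,0,0,0.95],[-0.002,0,0.006,0,0,0,0.95],[-0.002,0,0.006,0,0,0,0.95],[-0.002,0,0.006,0,0,0,0.95],[-0.002,0,0.006,0,0,0,0.95],[-0.002,0,0.006,0,0,0,0.95],[-0.002,0,0.006,0,0,0,0.95]],
  ],
  grip_force=10,
)

```text
time_s: 41.93
tool_pos: [0.6465, -0.1339, 0.0851]
tool_rot: [-179.8, -40.1, -0.0]
force: [0.4, -0.1, 0.5]
grip_width: 0.0801
grasp_force: 0.0
```

```bash
python3 st.py; python3 -c "
from kv import *
look();look()"
```

```text
41.9333 [ 20.8678   6.6013  -6.3906 125.9687 -46.98    12.1518 -32.0237] [ 0.6465 -0.1339  0.0851] [-179.8495  -40.1261   -0.0383] F [ 0.3721 -0.0549  0.5214] bar [ 0.713  -0.1339  0.149 ]
t 41.9833 gate n 31 angle 0.01 x@230 0.6217
near wire top 0.1984 [ 0.6348 -0.1476  0.1947] low 0.1383
t 42.0333 gate n 30 angle 0.005 x@230 0.6214
near wire top 0.1978 [ 0.6348 -0.1478  0.1942] low 0.1591
```

Seated (bar at z ≈ 0.196, gate shut). Backing the gripper out along its axis, then further away.

Call:
servo_tool(
  series=[
    [[0,0,-0.04,0,0,0,0.95],[0,0,-0.09,0,0,0,0.95],[0,0,-0.14,0,0,0,0.95],[0,0,-0.19,0,0,0,0.95],[0,0,-0.24,0,0,0,0.95],[0,0,-0.29,0,0,0,0.95],[-0.007,0,-0.34,0,-0.015,0,0.95],[-0.015,0,-0.4,0,-0.03,0,0.95],[-0.025,0,-0.45,0,-0.045,0,0.95],[-0.035,0,-0.48,0,-0.06,0,0.95],[-0.035,0,-0.48,0,-0.06,0,0.95],[-0.035,0,-0.48,0,-0.06,0,0.95]],
  ],
)

```text
time_s: 43.03
tool_pos: [0.5464, -0.1343, 0.1892]
tool_rot: [-179.9, -29.5, 0.0]
force: [0.1, -0.4, -0.6]
grip_width: 0.0825
grasp_force: 0.0
```

Call:
servo_tool(
  series=[
    [[0,0,0,0,0,0,0.95],[0,0,0,0,0,0,0.95],[0,0,0,0,0,0,0.95],[0,0,0,0,0,0,0.95],[0,0,0,0,0,0,0.95],[0,0,0,0,0,0,0.95],[0,0,0,0,0,0,0.95],[0,0,0,0,0,0,0.95],[0,0,0,0,0,0,0.95],[0,0,0,0,0,0,0.95],[0,0,0,0,0,0,0.95],[0,0,0,0,0,0,0.95]],
  ],
)

```text
time_s: 44.03
tool_pos: [0.5457, -0.1342, 0.1885]
tool_rot: [-179.9, -29.3, -0.0]
force: [0.7, 0.0, 0.1]
grip_width: 0.0826
grasp_force: 0.0
```

```bash
python3 st.py; python3 -c "
from kv import *
look();kang(10)"
```

```text
44.0333 [ 25.4853 -10.1159  -8.2405 122.997  -15.4384  39.7729 -63.4522] [ 0.5457 -0.1342  0.1885] [-179.867   -29.328    -0.0062] F [0.7299 0.0179 0.0599] bar [ 0.623  -0.1342  0.2388]
t 44.0833 gate n 31 angle 0.026 x@230 0.6217
near wire top 0.1981 [ 0.6348 -0.1482  0.1942] low 0.0707
44.1333 625 [ 0.6317 -0.1362  0.1177] [ 0.624 -0.155  0.05 ] [ 0.647 -0.112  0.19 ]
44.1833 624 [ 0.6317 -0.1363  0.1178] [ 0.624 -0.154  0.05 ] [ 0.646 -0.111  0.19 ]
44.2333 626 [ 0.6317 -0.1362  0.118 ] [ 0.624 -0.155  0.05 ] [ 0.646 -0.112  0.19 ]
44.2833 623 [ 0.6316 -0.1362  0.1176] [ 0.624 -0.155  0.049] [ 0.646 -0.112  0.189]
44.3333 627 [ 0.6317 -0.1362  0.1182] [ 0.624 -0.155  0.049] [ 0.646 -0.113  0.19 ]
44.3833 625 [ 0.6317 -0.1362  0.1178] [ 0.624 -0.155  0.05 ] [ 0.646 -0.112  0.189]
44.4333 624 [ 0.6317 -0.1362  0.1181] [ 0.624 -0.154  0.05 ] [ 0.646 -0.112  0.19 ]
44.4833 620 [ 0.6317 -0.1362  0.1177] [ 0.624 -0.155  0.049] [ 0.646 -0.113  0.19 ]
44.5333 627 [ 0.6316 -0.1362  0.118 ] [ 0.623 -0.155  0.05 ] [ 0.647 -0.112  0.19 ]
44.5833 626 [ 0.6317 -0.1362  0.118 ] [ 0.624 -0.155  0.051] [ 0.646 -0.11   0.19 ]
```

Key tip at z = 0.050 as expected with the bar in the bowl, gate shut, key at rest, gripper clear. Handing in.

```bash
python3 -c "
from cell import env
print(env.sign_off())"
```

```text
the job is handed in; nothing more can be done
None
```

The wide-bow key hangs still in the snap hook with the gate shut behind its bar, handed in at about 44.6 s. The first try left the bar on top of the hook's nose, so I regrasped the key at 60 N and pushed it in again. The highest contact force I read was about 10 N.

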